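# Clear the jammed sleeve tubes

## Task

Slide the steel pan, without lifting it, into the blue outline under the clear tubes, then tip every tube that has a purple bung jammed in it upright and push its bung down and out into the pan with the orange-handled rod; never push a bung out of a tube that still leans back. When all bungs are in the pan, hang the rod, shaft first, down through the steel ring until its collar rests on the ring, and slide the pan with the bungs, still without lifting it, into the outline of the green mark. Leave the sample rack, the scanner and the waste box where they are.

Things in the scene. Friction and masses are not known exactly. Their poses are not given: they have to be found in the camera images.
- rack: white fixed stand; origin on the bench under the middle tube's hinge. Tube hinge axes along its y, 90 above the bench, tube1 at y -62, tube2 at 0, tube3 at +62. Posts (104 high) and low beam at x +75 to +105; cheeks 7 thick, 77 to 103 above the bench, from x -12 to the posts at y -93, -31, 31, 93. Free below for the pan (60 clear under upright tubes) from -x and both y ends
- under (a point): centre of the blue outline (112 x 222) under the tubes on the bench; axes as the stand. The pan belongs here while bungs are pushed out, same way round (its handle to -x)
- done_mark_c (a point): centre of the green mark (112 x 222 outline), on the other side of the stand, axes as the stand; the pan ends here, same way round
- pan: steel catch pan, 0.45 kg or so, outside 100 (x) x 210 (y) x 32 high, walls 4, floor 4; origin: centre of its underside. Black bar handle on its -x side along x, from x -49 to -145, 14 thick (y), 16 to 34 above the bench; a good grip is at x -105 (x -125 to keep clear of the tubes), z 25. It starts on the grey outline on one side of the stand
- rod: push rod, steel, 0.18 kg; origin on its axis at the underside of the collar, z up towards the handle. Shaft diameter 14, 125 long below the origin; collar diameter 40, 6 thick; orange round handle above the collar, diameter 24, from z 6 to 42. A good grip is 27 above the origin. Starts standing upright in the white block
- rod_tip (a point): lower end of the rod's shaft
- block: white plastic block 56 x 56 x 80 high, fixed, in which the rod stands in a hole 19 wide and 65 deep (floor of the hole 15 above the bench); origin: centre of its underside
- ring_top (a point): centre of the fixed steel ring's upper face, 160 above the bench; hole diameter 24, outside 48, 12 thick, on a thin post 62 from its centre on a base plate 8 thick; nothing under the hole. Hung, the rod's origin lies at this point
- tube1 (a joint): hinge of the right-hand (stand y -62) tube, rad: 0 = upright (hard stop), about 0.95 = leaning fully back, mouth towards the stand's +x (hard stop). Stiff (0.12 N m), stays where left. Clear tube, outside diameter 42, bore 34, open both ends, 85 above and 30 below the hinge. Blue thumb tab 10 thick (y), 16 high, sticks out 14 from the wall on the -x side, 74 above the hinge
- tube2 (a joint): hinge of the middle tube, rad: 0 = upright (hard stop), about 0.95 = leaning fully back, mouth towards the stand's +x (hard stop). Stiff (0.12 N m), stays where left. Clear tube, outside diameter 42, bore 34, open both ends, 85 above and 30 below the hinge. Blue thumb tab 10 thick (y), 16 high, sticks out 14 from the wall on the -x side, 74 above the hinge
- tube3 (a joint): hinge of the left-hand (stand y +62) tube, rad: 0 = upright (hard stop), about 0.95 = leaning fully back, mouth towards the stand's +x (hard stop). Stiff (0.12 N m), stays where left. Clear tube, outside diameter 42, bore 34, open both ends, 85 above and 30 below the hinge. Blue thumb tab 10 thick (y), 16 high, sticks out 14 from the wall on the -x side, 74 above the hinge
- pivot1 (a point): point on tube1's own axis at its hinge, fixed to the stand, 90 above the bench
- pivot2 (a point): point on tube2's own axis at its hinge, fixed to the stand, 90 above the bench
- pivot3 (a point): point on tube3's own axis at its hinge, fixed to the stand, 90 above the bench
- mouth1 (a point): centre of tube1's upper opening (175 above the bench when upright), moves with the tube, z along the tube. Inside, 22 below the hinge, two spring catches (steel balls) narrow the bore to 23 and hold the bung up; a push of about 5 to 15 N drives it past
- mouth2 (a point): centre of tube2's upper opening (175 above the bench when upright), moves with the tube, z along the tube. Inside, 22 below the hinge, two spring catches (steel balls) narrow the bore to 23 and hold the bung up; a push of about 5 to 15 N drives it past
- mouth3 (a point): centre of tube3's upper opening (175 above the bench when upright), moves with the tube, z along the tube. Inside, 22 below the hinge, two spring catches (steel balls) narrow the bore to 23 and hold the bung up; a push of about 5 to 15 N drives it past
- bung1: purple rubber bung jammed in tube1 at its hinge, absent (None) if that tube is clear: diameter 30, 40 long, lower end tapering to 18 over the last 12; origin at its middle, z along it. It drops free once pushed about 45 mm down the tube (its top then 23 below the hinge): the rod's tip must go about 27 below the hinge
- bung2: purple rubber bung jammed in tube2 at its hinge, absent (None) if that tube is clear: diameter 30, 40 long, lower end tapering to 18 over the last 12; origin at its middle, z along it. It drops free once pushed about 45 mm down the tube (its top then 23 below the hinge): the rod's tip must go about 27 below the hinge
- bung3: purple rubber bung jammed in tube3 at its hinge, absent (None) if that tube is clear: diameter 30, 40 long, lower end tapering to 18 over the last 12; origin at its middle, z along it. It drops free once pushed about 45 mm down the tube (its top then 23 below the hinge): the rod's tip must go about 27 below the hinge
- sample_rack: bystander: blue rack of capped sample tubes beyond the stand, about 50 x 175 x 110 high
- scanner: bystander: black and grey barcode scanner lying on the bench, 190 long
- waste_box: bystander: white open box of discarded tubes, 130 x 130 x 90

How it is judged:
On the way, in this order (a step that is already met when the one before it is completed fails the run):
1. the pan stands in the blue outline under the tubes, all bungs still in their tubes (horizontal distance between pan and under below 0.025 m and angle between the x axis of pan and the x axis of under, either way round below 0.2 rad and distance between bung1 and pivot1 below 0.02 m and distance between bung2 and pivot2 below 0.02 m and distance between bung3 and pivot3 below 0.02 m), for 0.2 s.
2. all bungs lie in the pan, the pan still under the tubes (horizontal distance between pan and under below 0.06 m and x of bung1 in the frame of pan between -0.046 and 0.046 m and y of bung1 in the frame of pan between -0.101 and 0.101 m and z of bung1 in the frame of pan between 0 and 0.045 m and x of bung2 in the frame of pan between -0.046 and 0.046 m and y of bung2 in the frame of pan between -0.101 and 0.101 m and z of bung2 in the frame of pan between 0 and 0.045 m and x of bung3 in the frame of pan between -0.046 and 0.046 m and y of bung3 in the frame of pan between -0.101 and 0.101 m and z of bung3 in the frame of pan between 0 and 0.045 m), for 0.2 s.
At the end, for the whole second after the job is handed in: All bungs lie in the pan; the pan stands flat on the bench, its centre within 20 mm of the green mark's centre and turned less than 0.2 rad from it, still; the rod hangs upright in the ring, its collar down on the ring (within 18 mm, 15 mm sideways), still (x of bung1 in the frame of pan between -0.046 and 0.046 m and y of bung1 in the frame of pan between -0.101 and 0.101 m and z of bung1 in the frame of pan between 0 and 0.045 m and x of bung2 in the frame of pan between -0.046 and 0.046 m and y of bung2 in the frame of pan between -0.101 and 0.101 m and z of bung2 in the frame of pan between 0 and 0.045 m and x of bung3 in the frame of pan between -0.046 and 0.046 m and y of bung3 in the frame of pan between -0.101 and 0.101 m and z of bung3 in the frame of pan between 0 and 0.045 m and horizontal distance between pan and done_mark_c below 0.02 m and angle between the x axis of pan and the x axis of done_mark_c, either way round below 0.2 rad and height (world z) of pan below 0.005 m and linear speed of pan below 0.02 m/s and horizontal distance between rod and ring_top below 0.015 m and distance between rod and ring_top below 0.018 m and angle between rod's own z axis and vertical below 0.2 rad and linear speed of rod below 0.03 m/s); the robot touches nothing.
It fails at once if the pan is lifted off the bench or tipped (height (world z) of pan above 0.02 m or angle between pan's own z axis and vertical above 0.2 rad).
It fails at once if a bung is pushed out of a tube that still leans back ((distance between bung1 and pivot1 between 0.022 and 0.036 m and angle between bung1's own z axis and vertical above 0.35 rad) or (distance between bung2 and pivot2 between 0.022 and 0.036 m and angle between bung2's own z axis and vertical above 0.35 rad) or (distance between bung3 and pivot3 between 0.022 and 0.036 m and angle between bung3's own z axis and vertical above 0.35 rad)).
It fails at once if a bystander (sample rack, scanner, waste box) is moved more than 30 mm (distance of any of sample_rack, scanner, waste_box from where it was at the start of the episode above 0.03 m).
Of bung1, bung2, bung3 only 2 to 3 are there at a start; the rules pass over those that are not, and their reading is None.
At some moment in a run one of pan may be knocked a few centimetres aside while the robot is not near it.
It also fails if it takes over 210 s, if anything falls off the work surface, if the arm or the gripper's body presses on something with over 40 N, if the wrist force passes 120 N, or if a joint passes its speed limit or range.

## Robot

A 6-joint arm with a two-finger parallel gripper is mounted at the origin on the work surface. World frame = base frame: x ahead of the robot, y to its left, z up, the work surface at z = 0. Lengths are in m, angles in rad, forces in N, time in s.
With the tool pointing down it reaches from about 0.35 to 0.85 m from the base axis. Payload 8.1 kg.
Tool frame: the origin (TCP) lies at the centre of the arm's flange, where the gripper is bolted on; the fingertips stand 186 mm ahead of it and the grasp point (between the pads) lies 167 mm ahead of it; z points along the fingers, y is the direction in which the jaws open and shut (so a half turn about z gives the same grasp; the last joint's range is limited). The gripper opens to 93 mm and grips with 3 to 60 N. Pads are 15 mm wide; open, the fingers measure 128 mm over their backs; the gripper's body (75 mm by 188 mm) begins 65 mm behind the grasp point.
Start: joints at [-1.369, 0.13, 1.488, -0, 1.523, -0.085], TCP at [0.17, -0.575, 0.405] pointing down, gripper open.
Joint ranges: [-2.96, 2.96], [-0.89, 2.26], [0.02, 2.5], [-1.34, 4.48], [0, 2.73], [-2.66, 2.66]. Speed limits (rad/s): [2.39, 2.39, 2.79, 3.14, 3.14, 3.14].

## Interface

Orientations are given as a rotation vector (axis times angle).
In Python, from plant import robot, viewer, order gives the robot as it stands.
- The arm moves only by the tool apply_moves, never from a script. Its argument "deltas" is a list of rows, each a list of 3 entries, a list of its own where there are three numbers: the finger opening in mm, from 0 to 93, then the shift along the tool's x, y, z in mm, then the turn about the tool's z in rad. In form: [[grip, [dx, dy, dz], yaw], ...]. A call has 1 to 5 rows; each row shifts and turns the commanded pose from where the row before left it, along the tool's axes as they then stand; what a row does not reach is not made up. A row lasts 1/8 s, in which the tool goes at most 62.5 mm and 10.7 degrees, less where a joint would pass 70% of its speed; a pose out of reach is approached as far as the arm can. A call is refused whole if a number of a shift passes 62.5 or a number of a turn 0.188, either way. A call with a gripper value outside its range is refused whole. The fingers move at their own pace and stop on an object; "grip_force" is the grip in N (left out, the last holds). Time passes only in rows, so rows that do not move let the fingers close. It gives the time, the measured TCP pose, the force and the opening at its end, in the units of the state.
- robot.read_state(): the state, without advancing time (a new reading comes with each control period).
- viewer.read_camera(name): name is "scene" or "side" or "wrist"; returns the picture (384x512x3 uint8, blue, green, red); there is no depth.
- viewer.get_calibration(name): a dict with "fx", "fy", "cx", "cy" (pixels), "R" (3x3) and "t" (3): a world point X has camera coordinates R X + t. Camera axes: x right, y down, z forward; pixel columns grow to the right and rows downward; lengths in m; the calibration is good to about 2 mm. A picture is of the moment at which its call begins: read the wrist's pose just before it. get_calibration takes no time and is no camera call; for the wrist camera it gives the pose at the moment of the call.
- order.close_job(): hands the job in, once; it reports no verdict.
The state is a dict: "t": time; "q": joint angles; "dq": joint speeds; "joint_torque": joint torques, N m; "tool_pos": TCP position; "orientation": TCP orientation; "force": force on the tool from outside, world axes, zero at the start; "wrist_torque": the same for the moment, N m; "opening": finger opening in m.
Only numpy, scipy, OpenCV 4.12 (cv2) and the standard library are available. Lean on these libraries where they do the work, as an engineer would, in place of code of your own. Each camera call takes 0.05 s, during which the arm holds its last target. There are 200 camera calls.

## Working session

There is one attempt and no reset: what is moved stays moved. The work goes in short steps, Python scripts to look and compute and a tool call to move; the robot and the scene stay as the last step left them, time stands still between calls to the robot, and variables do not carry over. Pictures are saved under pics/ and viewed, about 12 in all and at most 16, crops included, and the job is handed in when it is done.

Besides the shell and the picture viewer there is one more tool, called as a command line: name --argument value ..., lists and objects as JSON in quotes. apply_moves: Moves the arm, as the interface text tells. Its arguments: {"type":"object","properties":{"deltas":{"type":"array"},"grip_force":{"type":"number"}},"required":["deltas"]}

```bash
mkdir -p pics; ls
cat > h.py <<'E'
import numpy as np, cv2
from plant import robot, viewer, order
from scipy.spatial.transform import Rotation as Ro
def snap(n,f,crop=None,k=1):
    im=viewer.read_camera(n)
    np.save('pics/'+f+'.npy',im)
    if crop: im=im[crop[1]:crop[3],crop[0]:crop[2]]
    if k!=1: im=cv2.resize(im,None,fx=k,fy=k,interpolation=cv2.INTER_CUBIC)
    cv2.imwrite('pics/'+f+'.png',im)
def back(n,u,v,z,c=None):
    c=c or viewer.get_calibration(n); R=np.array(c['R']);t=np.array(c['t'])
    d=R.T@np.array([(u-c['cx'])/c['fx'],(v-c['cy'])/c['fy'],1]); o=-R.T@t
    return o+d*(z-o[2])/d[2]
def proj(n,X,c=None):
    c=c or viewer.get_calibration(n); p=np.array(c['R'])@np.array(X)+np.array(c['t'])
    return np.array([c['fx']*p[0]/p[2]+c['cx'],c['fy']*p[1]/p[2]+c['cy']])
def st():
    s=robot.read_state(); R=Ro.from_rotvec(s['orientation']).as_matrix()
    print('t',round(s['t'],2),'pos',np.round(s['tool_pos'],4),'F',np.round(s['force'],1),'op',round(s['opening'],4)); print(np.round(R,3)); return s,R
E
python3 - <<'E'
from h import *
s,R=st()
for n in('scene','side'):
    snap(n,n+'0',k=1.55); c=viewer.get_calibration(n); print(n,c['fx'],-np.array(c['R']).T@c['t'],np.array(c['R'])[2])
E
```

```text
pics
t 0.0 pos [ 0.1697 -0.5753  0.4037] F [ 0.3  0.2 -0.4] op 0.0931
[[ 0.959  0.283 -0.   ]
 [ 0.283 -0.959  0.002]
 [ 0.    -0.002 -1.   ]]
scene 365.9310056930765 [ 0.91697416 -0.56355299  1.1166097 ] [-0.25173156  0.49364169 -0.83243565]
side 494.4225367107988 [ 0.25540033 -0.75082634  1.04464557] [ 0.2964955   0.59496356 -0.74706678]
```

View pics/scene0.png

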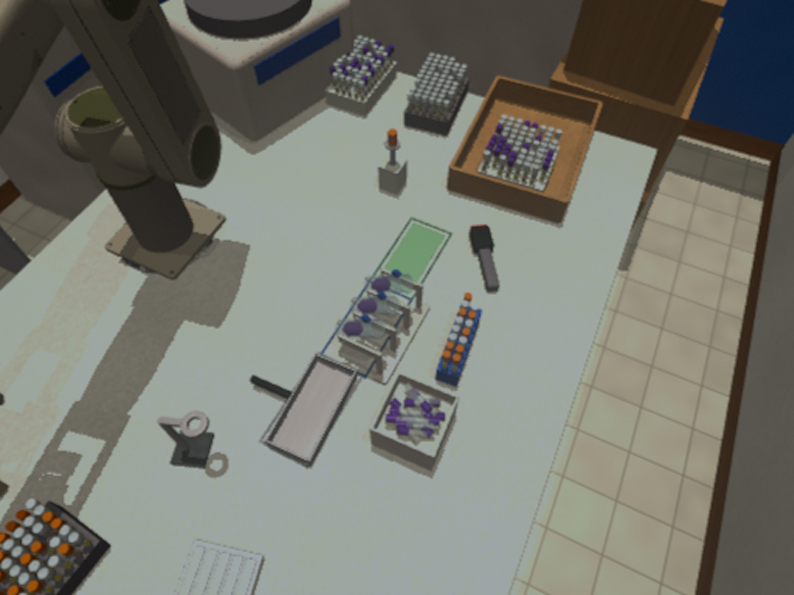

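View pics/side0.png

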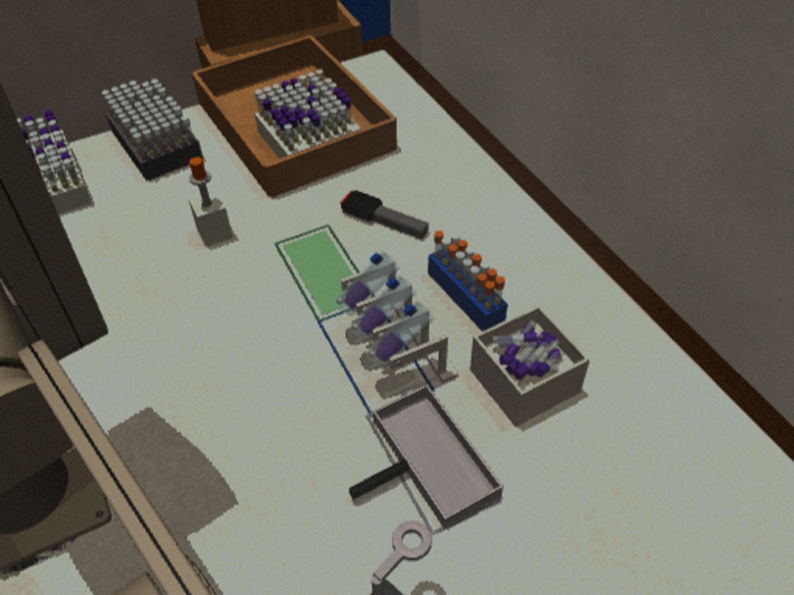

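Scene picture: the pan is on the -y side of the stand, the green mark beyond it on +y. Three purple bungs show at about (381,284), (368,306) and (352,327); the ring is at about (193,424), the rod in its block at (392,160). Next I'll view enlarged crops to measure.

Run:
```python
from h import *
a=np.load('pics/scene0.npy'); b=np.load('pics/side0.npy')
def cr(im,x0,y0,x1,y1,k,f):
    c=cv2.resize(im[y0:y1,x0:x1],None,fx=k,fy=k,interpolation=cv2.INTER_CUBIC)
    for x in range((x0//10+1)*10,x1,10):
        cv2.line(c,((x-x0)*k,0),((x-x0)*k,6 if x%50 else 16),(0,0,255),1)
        if x%50==0: cv2.putText(c,str(x),((x-x0)*k,28),0,.4,(0,0,255),1)
    for y in range((y0//10+1)*10,y1,10):
        cv2.line(c,(0,(y-y0)*k),(6 if y%50 else 16,(y-y0)*k),(0,0,255),1)
        if y%50==0: cv2.putText(c,str(y),(18,(y-y0)*k),0,.4,(0,0,255),1)
    cv2.imwrite(f,c)
cr(a,100,137,300,311,4-1+1 if 0 else 3,'pics/a1.png'); cr(b,175,140,340,340,3,'pics/b1.png')
# green blob
for im,n in((a,'scene'),(b,'side')):
    h=cv2.cvtColor(im,cv2.COLOR_BGR2HSV); m=cv2.inRange(h,(45,60,60),(80,255,255))
    k,l,s,c=cv2.connectedComponentsWithStats(m); i=1+np.argmax(s[1:,4]); 
    ys,xs=np.where(l==i); r=cv2.minAreaRect(np.c_[xs,ys].astype(np.float32)); 
    P=np.array([back(n,x,y,0)[:2] for x,y in zip(xs,ys)]); R=cv2.minAreaRect(P.astype(np.float32)*1000)
    print(n,s[i],R,P.mean(0))
```

```text
scene [249 144  37  37 705] ((588.32861328125, 223.56004333496094), (157.2202911376953, 85.50948333740234), 88.59969329833984) [0.58865428 0.22398351]
side [ 183  149   44   54 1257] ((590.6031494140625, 206.08743286132812), (198.99151611328125, 89.90328216552734), 88.23419189453125) [0.58579747 0.21495276]
```

View pics/a1.png

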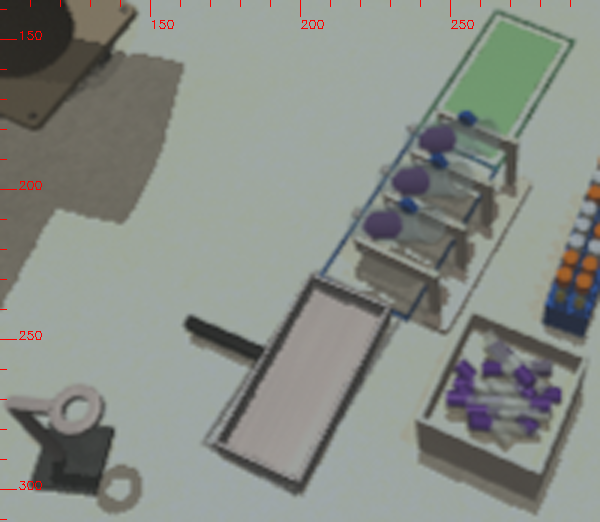

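View pics/b1.png

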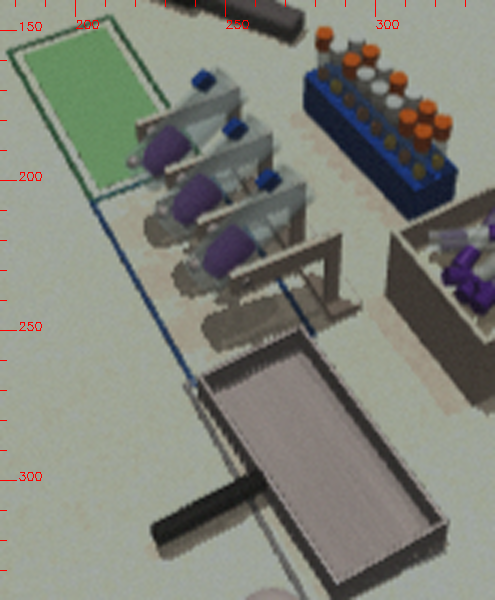

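Run:
```python
from h import *
S=lambda x,y,z:print('side',(x,y),z,np.round(back('side',175+x/3,140+y/3,z),4))
C=lambda x,y,z:print('scene',(x,y),z,np.round(back('scene',100+x/3,137+y/3,z),4))
print('green/blue corners');S(8,52,0);S(112,17,0);S(95,205,0);S(190,383,0);S(315,333,0)
C(495,10,0);C(574,40,0);C(318,275,0);C(408,320,0)
print('pan rim');S(197,380,.032);S(303,331,.032);S(446,520,.032);S(335,583,.032)
C(315,275,.032);C(393,308,.032);C(302,480,.032);C(215,443,.032)
print('handle tip top');S(153,530,.034);C(188,320,.034)
print('ring');C(78,409,.16);C(120,489,.0)
print('rod top/ collar');print(back('scene',393/1.55,131/1.55,15/1000+.125+.042),back('side',197/1.55,160/1.55,.182))
print('tubs');
for p in((467,117),(439,159),(408,205)):C(*p,.09+.074*.58+.031*.8)
for p in((204,80),(235,128),(268,180)):S(*p,.09+.074*.58+.031*.8)
```

```text
green/blue corners
side (8, 52) 0 [0.5375 0.3154 0.    ]
side (112, 17) 0 [0.6512 0.3112 0.    ]
side (95, 205) 0 [0.5318 0.0892 0.    ]
side (190, 383) 0 [ 0.5218 -0.1247  0.    ]
side (315, 333) 0 [ 0.6379 -0.1308  0.    ]
scene (495, 10) 0 [0.5348 0.3161 0.    ]
scene (574, 40) 0 [0.6491 0.3145 0.    ]
scene (318, 275) 0 [ 0.5204 -0.1273  0.    ]
scene (408, 320) 0 [ 0.6377 -0.1317  0.    ]
pan rim
side (197, 380) 0.032 [ 0.5199 -0.144   0.032 ]
side (303, 331) 0.032 [ 0.6185 -0.1433  0.032 ]
side (446, 520) 0.032 [ 0.6276 -0.3434  0.032 ]
side (335, 583) 0.032 [ 0.5292 -0.3473  0.032 ]
scene (315, 275) 0.032 [ 0.5287 -0.1413  0.032 ]
scene (393, 308) 0.032 [ 0.6246 -0.1387  0.032 ]
scene (302, 480) 0.032 [ 0.6309 -0.3422  0.032 ]
scene (215, 443) 0.032 [ 0.5331 -0.3487  0.032 ]
handle tip top
side (153, 530) 0.034 [ 0.4307 -0.2473  0.034 ]
scene (188, 320) 0.034 [ 0.4339 -0.2484  0.034 ]
ring
scene (78, 409) 0.16 [ 0.4496 -0.4022  0.16  ]
scene (120, 489) 0.0 [ 0.4612 -0.4248  0.    ]
rod top/ collar
[0.44242696 0.40251495 0.182     ] [0.44567738 0.40090322 0.182     ]
tubs
scene (467, 117) 0.15771999999999997 [0.625  0.0435 0.1577]
scene (439, 159) 0.15771999999999997 [ 0.6221 -0.0173  0.1577]
scene (408, 205) 0.15771999999999997 [ 0.6187 -0.0806  0.1577]
side (204, 80) 0.15771999999999997 [0.6268 0.0429 0.1577]
side (235, 128) 0.15771999999999997 [ 0.6239 -0.0181  0.1577]
side (268, 180) 0.15771999999999997 [ 0.6206 -0.0801  0.1577]
```

```bash
cat >> h.py <<'E'
def plan(tgt,yaw=None,step=50,p=None,y0=None,grip=93):
    """rows to bring the GRASP point (167 ahead, tool down) to tgt (m), tool x at world yaw"""
    s=robot.read_state(); R=Ro.from_rotvec(s['orientation']).as_matrix()
    g=np.array(s['tool_pos'])+.167*R[:,2] if p is None else np.array(p)
    if y0 is None: y0=np.arctan2(R[1,0],R[0,0])
    yaw=y0 if yaw is None else yaw
    d=(np.array(tgt)-g)*1000; n=int(max(np.ceil(np.linalg.norm(d)/step),np.ceil(abs(yaw-y0)/.15),1))
    rows=[]
    for i in range(n):
        a=y0+(yaw-y0)*i/n; X=np.array([np.cos(a),np.sin(a),0]);Y=np.array([np.sin(a),-np.cos(a),0])
        v=d/n; rows.append([grip,[round(float(v@X),1),round(float(v@Y),1),round(float(-v[2]),1)],round(float((y0-yaw)/n),3)])
    for i in range(0,n,5): print(rows[i:i+5])
    return tgt,yaw
E
python3 - <<'E'
from h import *
t,y=plan([.452,-.247,.237],.03)
plan([.452,-.247,.025],.03,p=t,y0=y)
E
```

```text
[[93, [40.4, -26.1, -0.0], 0.029], [93, [39.6, -27.2, -0.0], 0.029], [93, [38.8, -28.3, -0.0], 0.029], [93, [38.0, -29.4, -0.0], 0.029], [93, [37.2, -30.5, -0.0], 0.029]]
[[93, [36.3, -31.6, -0.0], 0.029], [93, [35.4, -32.6, -0.0], 0.029], [93, [34.4, -33.6, -0.0], 0.029], [93, [33.4, -34.5, -0.0], 0.029]]
[[93, [0.0, 0.0, 42.4], 0.0], [93, [0.0, 0.0, 42.4], 0.0], [93, [0.0, 0.0, 42.4], 0.0], [93, [0.0, 0.0, 42.4], 0.0], [93, [0.0, 0.0, 42.4], 0.0]]
```

apply_moves --deltas '[[93, [40.4, -26.1, 0], 0.029], [93, [39.6, -27.2, 0], 0.029], [93, [38.8, -28.3, 0], 0.029], [93, [38.0, -29.4, 0], 0.029], [93, [37.2, -30.5, 0], 0.029]]'

```text
t: 0.72
tool_pos: [0.3274, -0.3921, 0.4043]
orientation: [-3.133, -0.221, 0.0]
force: [-0.6, -1.2, 0.2]
opening: 0.0929
```

apply_moves --deltas '[[93, [36.3, -31.6, 0], 0.029], [93, [35.4, -32.6, 0], 0.029], [93, [34.4, -33.6, 0], 0.029], [93, [33.4, -34.5, 0], 0.025], [93, [0, 0, 0], 0]]'

```text
t: 1.35
tool_pos: [0.454, -0.2457, 0.4043]
orientation: [-3.14, -0.053, 0.0]
force: [-0.3, -0.7, -0.5]
opening: 0.093
```

Run:
```python
from h import *
s,R=st(); snap('wrist','w1',k=1.55)
c=viewer.get_calibration('wrist');print(c['fx'],-np.array(c['R']).T@c['t'],np.array(c['R'])[2])
```

```text
t 1.35 pos [ 0.454  -0.2457  0.4043] F [-0.3 -0.7 -0.5] op 0.093
[[ 0.999  0.034 -0.   ]
 [ 0.034 -0.999  0.001]
 [-0.    -0.001 -1.   ]]
339.66497380437465 [ 0.51941037 -0.24542951  0.38422076] [-0.242721   -0.00727088 -0.97006889]
```

View pics/w1.png

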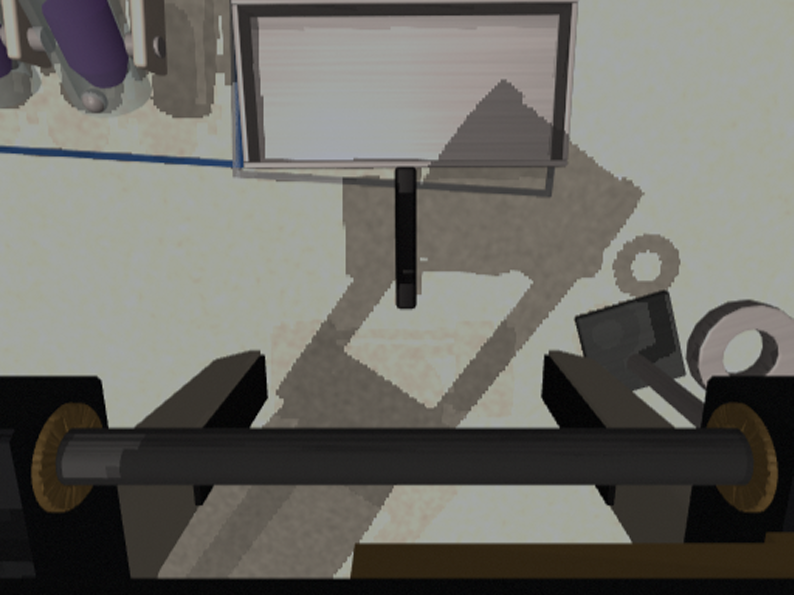

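Run:
```python
from h import *
B=lambda n,x,y,z:print(n,np.round(back('wrist',x/1.55,y/1.55,z)[:2],4))
B('tip',406,306,.034);B('hroot',406,170,.034);
B('rimL',236,164,.032);B('rimR',568,164,.032);B('rimFL',233,3,.032);B('rimFR',577,3,.032)
B('blue',0,150,0);B('bluecorner',237,163,0);B('grey',552,194,0);B('ring',750,338,.16)
```

```text
tip [ 0.43   -0.2496]
hroot [ 0.5205 -0.2466]
rimL [ 0.5207 -0.1366]
rimR [ 0.5277 -0.3512]
rimFL [ 0.6148 -0.139 ]
rimFR [ 0.6215 -0.3464]
blue [0.525  0.0384]
bluecorner [ 0.5215 -0.1274]
grey [ 0.5074 -0.3516]
ring [ 0.4525 -0.402 ]
```

apply_moves --deltas '[[93, [-4, 2.7, 50], 0], [93, [0, 0, 50], 0], [93, [0, 0, 50], 0], [93, [0, 0, 40], 0], [93, [0, 0, 22], 0]]'

```text
t: 2.02
tool_pos: [0.4467, -0.2514, 0.1898]
orientation: [-3.139, -0.045, 0.006]
force: [-0.4, -0.0, -0.4]
opening: 0.0931
```

apply_moves --deltas '[[10, [0, 0, 0], 0], [10, [0, 0, 0], 0], [10, [0, 0, 0], 0], [10, [0, 0, 0], 0], [10, [0, 0, 0], 0]]' --grip_force 30

```text
t: 2.65
tool_pos: [0.4489, -0.251, 0.1933]
orientation: [3.141, 0.047, 0.001]
force: [0.4, -0.1, -1.3]
opening: 0.0476
```

Run:
```python
from h import *
s,R=st(); plan([.4575,-.0143,.025],-.03,step=25,grip=10)
```

```text
t 2.65 pos [ 0.4489 -0.251   0.1933] F [ 0.4 -0.1 -1.3] op 0.0476
[[ 1.     0.03   0.001]
 [ 0.03  -1.    -0.001]
 [ 0.001  0.001 -1.   ]]
[[10, [1.6, -23.6, 0.1], 0.006], [10, [1.4, -23.7, 0.1], 0.006], [10, [1.3, -23.7, 0.1], 0.006], [10, [1.1, -23.7, 0.1], 0.006], [10, [1.0, -23.7, 0.1], 0.006]]
[[10, [0.8, -23.7, 0.1], 0.006], [10, [0.7, -23.7, 0.1], 0.006], [10, [0.6, -23.7, 0.1], 0.006], [10, [0.4, -23.7, 0.1], 0.006], [10, [0.3, -23.7, 0.1], 0.006]]
```

apply_moves --deltas '[[10, [0, 0, 0], 0], [10, [0, 0, 0], 0], [10, [0, 0, 0], 0], [10, [0, 0, 0], 0], [10, [0, 0, 0], 0]]'

```text
t: 3.28
tool_pos: [0.4487, -0.2506, 0.1927]
orientation: [-3.141, -0.047, 0.001]
force: [-2.2, 3.5, 3.1]
opening: 0.0142
```

apply_moves --deltas '[[10, [0, 0, 0], 0], [10, [0, 0, 0], 0]]'

```text
t: 3.52
tool_pos: [0.4487, -0.2506, 0.1926]
orientation: [-3.141, -0.047, 0.0]
force: [-1.1, 4.6, 3.5]
opening: 0.0141
```

apply_moves --deltas '[[10, [1.4, -23.6, 0], 0.006], [10, [1.2, -23.6, 0], 0.006], [10, [1.1, -23.6, 0], 0.006], [10, [1.0, -23.6, 0], 0.006], [10, [0.9, -23.6, 0], 0.006]]'

```text
t: 4.15
tool_pos: [0.4522, -0.1329, 0.1927]
orientation: [3.14, -0.003, 0.001]
force: [0.5, -2.5, -1.8]
opening: 0.0136
```

apply_moves --deltas '[[10, [0.7, -23.6, 0], 0.006], [10, [0.6, -23.6, 0], 0.006], [10, [0.5, -23.6, 0], 0.006], [10, [0.4, -23.6, 0], 0.006], [10, [0.2, -23.6, 0], 0.006]]'

```text
t: 4.78
tool_pos: [0.4561, -0.0148, 0.1926]
orientation: [3.14, -0.049, 0.001]
force: [-0.3, -2.9, -1.0]
opening: 0.0133
```

apply_moves --deltas '[[10, [0, 0, 0], 0], [10, [0, 0, 0], 0]]'

```text
t: 5.03
tool_pos: [0.4561, -0.0153, 0.1927]
orientation: [3.141, -0.046, 0.0]
force: [0.5, 2.1, -2.0]
opening: 0.0136
```

Run:
```python
from h import *
s,R=st(); snap('wrist','w2',k=1.55)
```

```text
t 5.03 pos [ 0.4561 -0.0153  0.1927] F [ 0.5  2.1 -2. ] op 0.0136
[[ 1.    -0.029  0.   ]
 [-0.029 -1.    -0.   ]
 [ 0.     0.    -1.   ]]
```

View pics/w2.png

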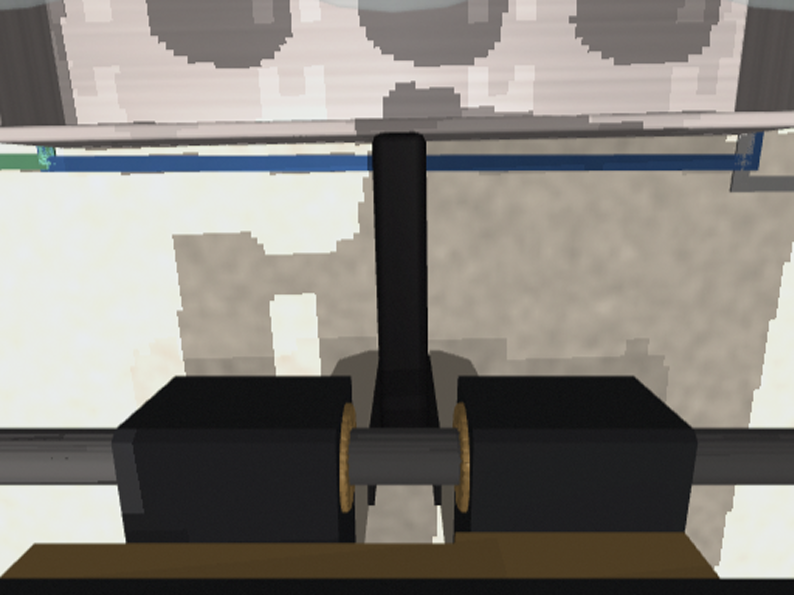

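Run:
```python
from h import *
B=lambda n,x,y,z:print(n,np.round(back('wrist',x/1.55,y/1.55,z)[:2],4))
B('bl',47,162,0);B('br',754,162,0);B('rimL',0,130,.032);B('rimR',790,117,.032);B('h',400,200,.034);B('h2',400,340,.034)
```

```text
bl [0.529  0.0948]
br [ 0.5221 -0.1291]
rimL [0.5359 0.0843]
rimR [ 0.5329 -0.1162]
h [ 0.5154 -0.0169]
h2 [ 0.4774 -0.0157]
```

apply_moves --deltas '[[93, [0, 0, 0], 0], [93, [0, 0, 0], 0], [93, [0, 0, 0], 0], [93, [0, 0, 0], 0], [93, [0, 0, -20], 0]]'

```text
t: 5.7
tool_pos: [0.455, -0.0148, 0.2115]
orientation: [-3.141, 0.048, 0.005]
force: [0.9, 0.7, 0.1]
opening: 0.059
```

apply_moves --deltas '[[93, [0, 0, -50], 0], [93, [0, 0, -50], 0], [93, [0, 0, -50], 0], [93, [0, 0, -50], 0], [93, [0, 0, 0], 0]]'

```text
t: 6.32
tool_pos: [0.4571, -0.015, 0.4179]
orientation: [3.14, -0.047, 0.014]
force: [-0.1, 0.2, 0.0]
opening: 0.0927
```

Run:
```python
from h import *
for p in((545,330),(595,165),(582,337)): print(np.round(back('scene',100+p[0]/3,137+p[1]/3,0),4))
s,R=st(); t,y=plan([.6814,-.0221,.25],-.031); plan([.6814,-.0221,.134],-.031,p=t,y0=y)
```

```text
[ 0.7784 -0.0764 -0.    ]
[0.7466 0.147  0.    ]
[ 0.8181 -0.0662  0.    ]
t 6.33 pos [ 0.4571 -0.015   0.4179] F [-0.1  0.2  0. ] op 0.0927
[[ 1.    -0.03   0.009]
 [-0.03  -1.    -0.001]
 [ 0.009  0.001 -1.   ]]
[[93, [44.6, 0.0, 0.2], 0.0], [93, [44.6, 0.0, 0.2], 0.0], [93, [44.6, 0.0, 0.2], 0.0], [93, [44.6, 0.0, 0.2], 0.0], [93, [44.6, 0.0, 0.2], 0.0]]
[[93, [0.0, 0.0, 38.7], 0.0], [93, [0.0, 0.0, 38.7], 0.0], [93, [0.0, 0.0, 38.7], 0.0]]
```

apply_moves --deltas '[[93, [44.6, 0, 0], 0], [93, [44.6, 0, 0], 0], [93, [44.6, 0, 0], 0], [93, [44.6, 0, 0], 0], [93, [45.5, 0, 0], 0]]'

```text
t: 6.95
tool_pos: [0.6811, -0.0216, 0.4109]
orientation: [-3.141, 0.047, 0.003]
force: [-0.2, -0.8, 0.8]
opening: 0.0931
```

apply_moves --deltas '[[93, [0, 0, 0], 0], [93, [0, 0, 40], 0], [93, [0, 0, 40], 0], [93, [0, 0, 36], 0], [93, [0, 0, 0], 0]]'

```text
t: 7.58
tool_pos: [0.6775, -0.0214, 0.2922]
orientation: [-3.14, 0.047, 0.013]
force: [-0.6, 0.5, -0.3]
opening: 0.0926
```

Run:
```python
from h import *
st(); snap('side','s2',(160,120,340,300),3.3)
```

```text
t 7.58 pos [ 0.6775 -0.0214  0.2922] F [-0.6  0.5 -0.3] op 0.0926
[[ 1.    -0.03  -0.008]
 [-0.03  -1.     0.001]
 [-0.008 -0.001 -1.   ]]
```

View pics/s2.png

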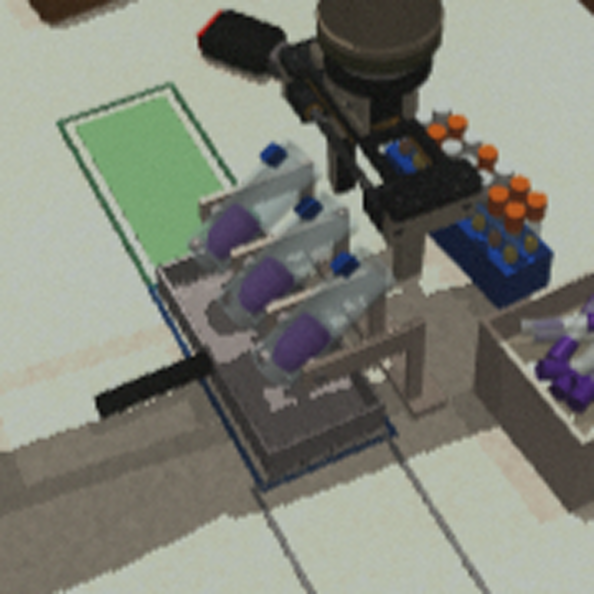

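apply_moves --deltas '[[93, [0, 0, -8], 0], [93, [-15, 0, 0], 0], [93, [-15, 0, 0], 0], [93, [-15, 0, 0], 0], [93, [-10, 0, 0], 0]]'

```text
t: 8.25
tool_pos: [0.639, -0.0204, 0.3301]
orientation: [3.137, -0.047, 0.102]
force: [58.4, 3.3, 53.1]
opening: 0.093
```

apply_moves --deltas '[[93, [-5, 0, 0], 0], [93, [-3, 0, 0], 0], [93, [0, 0, 0], 0]]'

```text
t: 8.62
tool_pos: [0.6323, -0.0204, 0.3339]
orientation: [3.138, -0.052, 0.111]
force: [51.4, 1.8, 57.2]
opening: 0.093
```

apply_moves --deltas '[[93, [-3, 0, 0], 0], [93, [0, 0, 0], 0]]'

```text
t: 8.88
tool_pos: [0.63, -0.0203, 0.3352]
orientation: [3.138, -0.053, 0.115]
force: [51.4, 2.4, 58.1]
opening: 0.0927
```

Run:
```python
from h import *
st(); snap('side','s3',(190,120,340,270),4)
```

```text
t 8.88 pos [ 0.63   -0.0203  0.3352] F [51.4  2.4 58.1] op 0.0927
[[ 0.997 -0.034  0.073]
 [-0.033 -0.999 -0.003]
 [ 0.073  0.    -0.997]]
```

View pics/s3.png

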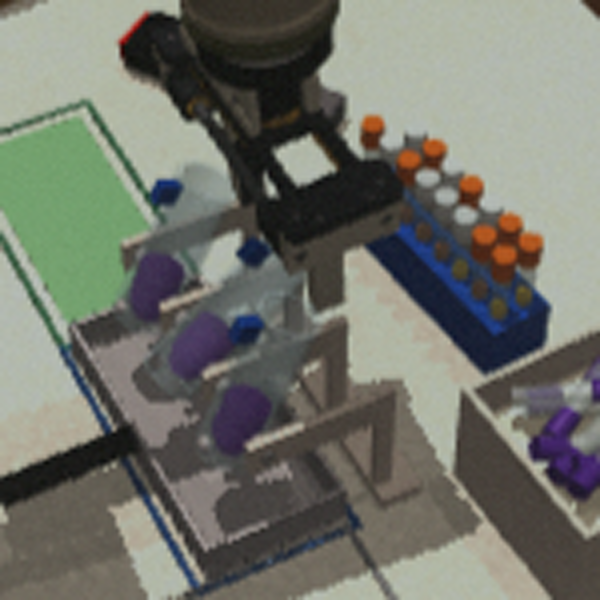

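apply_moves --deltas '[[93, [5, 0, -10], 0], [93, [5, 0, -15], 0], [93, [5, 0, -20], 0], [93, [5, 0, -25], 0], [93, [5, 0, -30], 0]]'

```text
t: 9.55
tool_pos: [0.6387, -0.0203, 0.4069]
orientation: [3.141, -0.047, 0.0]
force: [0.3, -0.3, 1.0]
opening: 0.0928
```

apply_moves --deltas '[[93, [10, 0, 0], 0], [93, [15, 0, 0], 0], [93, [15, 0, 0], 0], [93, [0, 0, 0], 0]]'

```text
t: 10.05
tool_pos: [0.6792, -0.0216, 0.4038]
orientation: [-3.141, 0.047, 0.002]
force: [-0.2, 0.6, 0.3]
opening: 0.0933
```

Run:
```python
from h import *
st(); snap('scene','c3',(190,140,290,240),6);snap('wrist','w3')
a=cv2.imread('pics/c3.png');b=cv2.imread('pics/w3.png')
cv2.imwrite('pics/m3.png',np.hstack([cv2.resize(a,(400,400)),cv2.resize(b,(400,300))[:, :].repeat(1,0) if 0 else np.vstack([cv2.resize(b,(400,300)),np.zeros((100,400,3),np.uint8)])]))
```

```text
t 10.05 pos [ 0.6792 -0.0216  0.4038] F [-0.2  0.6  0.3] op 0.0933
[[ 1.    -0.03  -0.001]
 [-0.03  -1.     0.   ]
 [-0.001 -0.    -1.   ]]
```

View pics/m3.png

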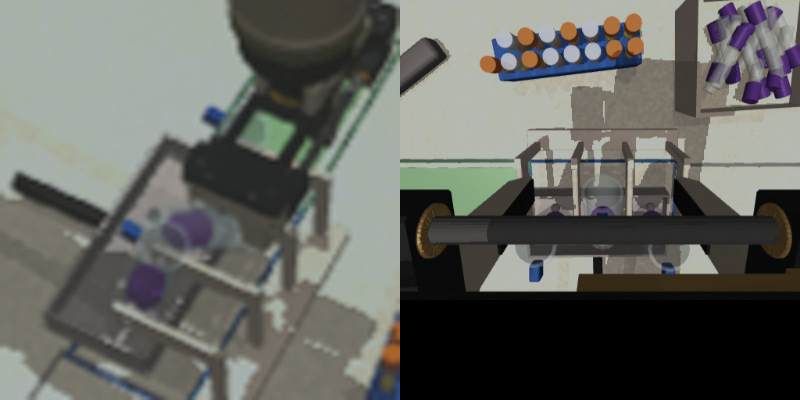

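apply_moves --deltas '[[93, [0, -28, 0], 0], [93, [0, -27, 0], 0], [93, [0, 0, 40], 0], [93, [0, 0, 40], 0], [93, [0, 0, 38], 0]]'

```text
t: 10.78
tool_pos: [0.6798, 0.0336, 0.2856]
orientation: [3.141, -0.047, -0.001]
force: [0.4, 0.4, -0.2]
opening: 0.0929
```

apply_moves --deltas '[[93, [0, 0, 0], 0], [93, [-10, 0, 0], 0], [93, [-10, 0, 0], 0], [93, [-10, 0, 0], 0]]'

```text
t: 11.28
tool_pos: [0.6574, 0.034, 0.2993]
orientation: [3.139, -0.044, 0.051]
force: [38.4, 0.5, 24.6]
opening: 0.0931
```

apply_moves --deltas '[[93, [-6, 0, 0], 0], [93, [0, 0, 0], 0]]'

```text
t: 11.52
tool_pos: [0.6531, 0.0342, 0.3035]
orientation: [3.139, -0.043, 0.063]
force: [32.9, 0.2, 25.4]
opening: 0.0929
```

Run:
```python
from h import *
st(); snap('side','s4',(200,110,320,230),5);snap('wrist','w4')
a=cv2.imread('pics/s4.png');b=cv2.imread('pics/w4.png')
A=cv2.resize(a,(400,400)); B=cv2.resize(b[100:384,56:456],(400,284))
cv2.imwrite('pics/m4.png',np.hstack([A,np.vstack([B,np.zeros((116,400,3),np.uint8)])]))
```

```text
t 11.53 pos [0.6531 0.0342 0.3035] F [32.9  0.2 25.4] op 0.0929
[[ 0.999 -0.028  0.04 ]
 [-0.028 -1.    -0.002]
 [ 0.04   0.001 -0.999]]
```

View pics/m4.png

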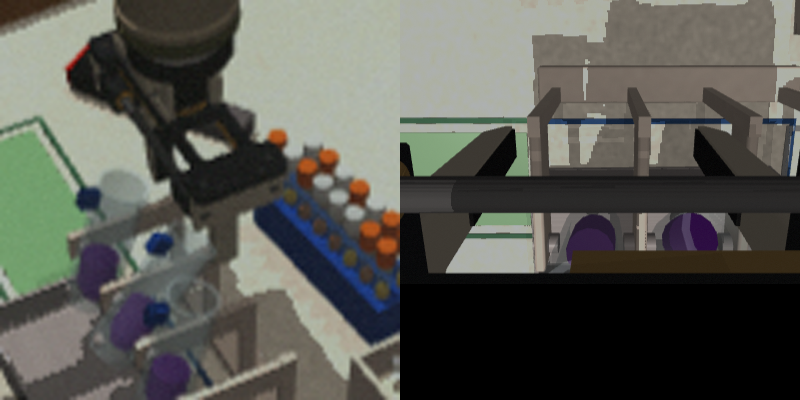

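Run:
```python
from h import *
a=-.031;X=np.array([np.cos(a),np.sin(a),0]);Y=np.array([-np.sin(a),np.cos(a),0]);O=np.array([.5815,-.019,0])
W=lambda x,y,z:O+X*x/1e3+Y*y/1e3+np.array([0,0,z/1e3])
for n,p in {'post-31 x105':(105,-31,104),'x75':(75,-31,104),'post31':(105,31,104),'post31 75':(75,31,104),'p93':(105,93,104),'bung2 hinge':(0,0,90),'hinge3':(0,62,90),'tip':(60,0,117),'mouth.5':(85*np.sin(.5),0,90+85*np.cos(.5))}.items():
    q=proj('wrist',W(*p)); print(n,np.round(q,1),'in m4',np.round([400+q[0]-56,q[1]-100]))
```

```text
post-31 x105 [417.9 185.8] in m4 [762.  86.]
x75 [412.7 238.4] in m4 [757. 138.]
post31 [304.  185.5] in m4 [648.  86.]
post31 75 [302.5 238.1] in m4 [647. 138.]
p93 [190.1 185.3] in m4 [534.  85.]
bung2 hinge [344.5 341.7] in m4 [689. 242.]
hinge3 [248.8 341.5] in m4 [593. 242.]
tip [362.8 273. ] in m4 [707. 173.]
mouth.5 [394.3 366.6] in m4 [738. 267.]
```

Run:
```python
from h import *
im=np.load('pics/w4.npy')[130:384,100:512]; cv2.imwrite('pics/w4z.png',cv2.resize(im,(800,494),interpolation=cv2.INTER_CUBIC))
```

```text
(no output)
```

View pics/w4z.png

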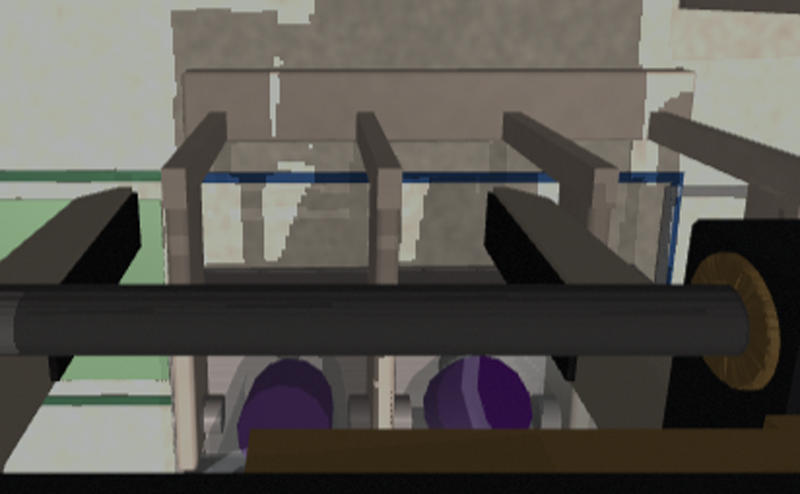

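```bash
cat >> h.py <<'E'
a_=-.031;X_=np.array([np.cos(a_),np.sin(a_),0]);Y_=np.array([-np.sin(a_),np.cos(a_),0]);O_=np.array([.5815,-.019,0])
W=lambda x,y,z:O_+X_*x/1e3+Y_*y/1e3+np.array([0,0,z/1e3])
def L(y,th,x,z): return W(x*np.cos(th)+z*np.sin(th),y,90-x*np.sin(th)+z*np.cos(th)) # tube-local
E
python3 - <<'E'
from h import *
for y in(62,0,-62):
    print(y,[(th,np.round(proj('side',L(y,th,-28,74))).tolist()) for th in(0,.2,.4,.6,.8,.95)])
E
```

```text
62 [(0, [217.0, 175.0]), (0.2, [223.0, 171.0]), (0.4, [228.0, 169.0]), (0.6, [234.0, 168.0]), (0.8, [240.0, 167.0]), (0.95, [243.0, 167.0])]
0 [(0, [227.0, 191.0]), (0.2, [233.0, 188.0]), (0.4, [239.0, 186.0]), (0.6, [245.0, 184.0]), (0.8, [250.0, 183.0]), (0.95, [254.0, 184.0])]
-62 [(0, [238.0, 209.0]), (0.2, [244.0, 206.0]), (0.4, [250.0, 203.0]), (0.6, [256.0, 201.0]), (0.8, [262.0, 201.0]), (0.95, [266.0, 201.0])]
```

apply_moves --deltas '[[93, [0, 0, -10], 0], [93, [0, 0, -10], 0], [93, [-4, 0, -6], 0], [93, [-4, 0, -5], 0], [93, [0, 0, 0], 0]]'

```text
t: 12.25
tool_pos: [0.6373, 0.0346, 0.3218]
orientation: [3.141, -0.047, 0.011]
force: [4.0, 0.2, 2.9]
opening: 0.0927
```

apply_moves --deltas '[[93, [-6, 0, -6], 0], [93, [-6, 0, -4], 0], [93, [-5, 0, -4], 0], [93, [-5, 0, -3], 0], [93, [0, 0, 0], 0]]'

```text
t: 12.88
tool_pos: [0.6141, 0.0354, 0.3347]
orientation: [-3.141, 0.048, 0.001]
force: [0.5, -0.7, -0.2]
opening: 0.0927
```

apply_moves --deltas '[[93, [-4, 0, -1], 0], [93, [-2, 0, 0], 0], [93, [0, 0, 0], 0]]'

```text
t: 13.25
tool_pos: [0.6106, 0.0354, 0.3353]
orientation: [-3.141, 0.046, -0.013]
force: [23.7, -1.4, -16.2]
opening: 0.093
```

apply_moves --deltas '[[93, [-2, 0, 0], 0], [93, [-1, 0, 0], 0], [93, [0, 0, 0], 0]]'

```text
t: 13.62
tool_pos: [0.6092, 0.0355, 0.3355]
orientation: [-3.141, 0.045, -0.021]
force: [37.6, -2.3, -23.8]
opening: 0.0928
```

apply_moves --deltas '[[93, [15, 0, 0], 0], [93, [30, 0, 0], 0], [93, [0, 27, 5], 0], [93, [0, 28, 5], 0], [93, [0, 0, 0], 0]]'

```text
t: 14.25
tool_pos: [0.6485, -0.0224, 0.3247]
orientation: [3.141, -0.051, -0.003]
force: [-0.2, 1.5, 0.0]
opening: 0.093
```

apply_moves --deltas '[[93, [-10, 0, 0], 0], [93, [-10, 0, -4], 0], [93, [-8, 0, -4], 0], [93, [-7, 0, -2], 0], [93, [0, 0, 0], 0]]'

```text
t: 14.88
tool_pos: [0.6134, -0.0193, 0.3364]
orientation: [3.141, -0.047, 0.0]
force: [0.4, 0.9, -0.5]
opening: 0.0931
```

apply_moves --deltas '[[93, [-3, 0, 0], 0], [93, [-2, 0, 0], 0], [93, [0, 0, 0], 0]]'

```text
t: 15.25
tool_pos: [0.6101, -0.0195, 0.3367]
orientation: [-3.141, 0.047, -0.008]
force: [11.2, 1.3, -1.1]
opening: 0.0928
```

apply_moves --deltas '[[93, [-2, 0, 0], 0], [93, [-1, 0, 0], 0], [93, [0, 0, 0], 0]]'

```text
t: 15.62
tool_pos: [0.6088, -0.0194, 0.3369]
orientation: [3.141, -0.047, 0.018]
force: [25.3, 1.2, -10.2]
opening: 0.0927
```

apply_moves --deltas '[[93, [12, 0, 0], 0], [93, [15, 0, 0], 0], [93, [0, 0, -50], 0], [93, [0, 0, -40], 0], [93, [0, 0, 0], 0]]'

```text
t: 16.25
tool_pos: [0.6337, -0.0204, 0.4302]
orientation: [3.14, -0.048, 0.009]
force: [0.4, 0.1, 0.6]
opening: 0.093
```

Run:
```python
from h import *
st()
snap('side','s5')
a=np.load('pics/s5.npy')
h=cv2.cvtColor(a,cv2.COLOR_BGR2HSV); m=cv2.inRange(h,(105,120,40),(125,255,255)); k,l,s,c=cv2.connectedComponentsWithStats(m)
for i in range(1,k):
    if s[i,4]>8 and 200<c[i][0]<280 and 150<c[i][1]<250: print(np.round(c[i],1),s[i,4])
t,y=plan([.445,.4,.33],-.03)
```

```text
t 16.25 pos [ 0.6337 -0.0204  0.4302] F [0.4 0.1 0.6] op 0.093
[[ 1.    -0.03   0.006]
 [-0.03  -1.    -0.001]
 [ 0.006  0.001 -1.   ]]
[217.5 173.5] 30
[227.7 190.2] 39
[238.6 207.6] 49
[[93, [-20.1, -41.5, -7.0], -0.0], [93, [-20.1, -41.5, -7.0], -0.0], [93, [-20.1, -41.5, -7.0], -0.0], [93, [-20.1, -41.5, -7.0], -0.0], [93, [-20.1, -41.5, -7.0], -0.0]]
[[93, [-20.1, -41.5, -7.0], -0.0], [93, [-20.1, -41.5, -7.0], -0.0], [93, [-20.1, -41.5, -7.0], -0.0], [93, [-20.1, -41.5, -7.0], -0.0], [93, [-20.1, -41.5, -7.0], -0.0]]
```

apply_moves --deltas '[[93, [-21, -41.5, -7], 0], [93, [-21, -41.5, -7], 0], [93, [-21, -41.5, -7], 0], [93, [-21, -41.5, -7], 0], [93, [-21, -41.5, -7], 0]]'

```text
t: 16.92
tool_pos: [0.5331, 0.1914, 0.4585]
orientation: [3.14, -0.048, -0.006]
force: [1.1, 0.6, -0.2]
opening: 0.0931
```

apply_moves --deltas '[[93, [-22, -41.5, -7], 0], [93, [-22, -41.5, -7], 0], [93, [-22, -41.5, -7], 0], [93, [-22, -41.5, -7], 0], [93, [-22, -41.5, -7], 0]]'

```text
t: 17.55
tool_pos: [0.4295, 0.4022, 0.4935]
orientation: [3.138, -0.048, -0.005]
force: [0.5, -0.3, 0.2]
opening: 0.0928
```

apply_moves --deltas '[[93, [0, 0, 0], 0], [93, [0, 0, 0], 0]]'

```text
t: 17.8
tool_pos: [0.4306, 0.4008, 0.4939]
orientation: [3.139, -0.047, -0.003]
force: [0.2, -0.2, 1.1]
opening: 0.0934
```

Run:
```python
from h import *
st()
snap('wrist','w5',k=1.55)
im=np.load('pics/w5.npy')
h=cv2.cvtColor(im,cv2.COLOR_BGR2HSV); m=cv2.inRange(h,(3,130,60),(16,255,255)); k,l,s,c=cv2.connectedComponentsWithStats(m)
for i in range(1,k):
    if s[i,4]>60: print(s[i],np.round(c[i],1),np.round(back('wrist',*c[i],.182),4))
```

```text
t 17.8 pos [0.4306 0.4008 0.4939] F [ 0.2 -0.2  1.1] op 0.0934
[[ 1.    -0.03  -0.002]
 [-0.03  -1.    -0.002]
 [-0.002  0.002 -1.   ]]
[246 164  27  26 542] [258.7 176.8] [0.4409 0.4004 0.182 ]
```

View pics/w5.png

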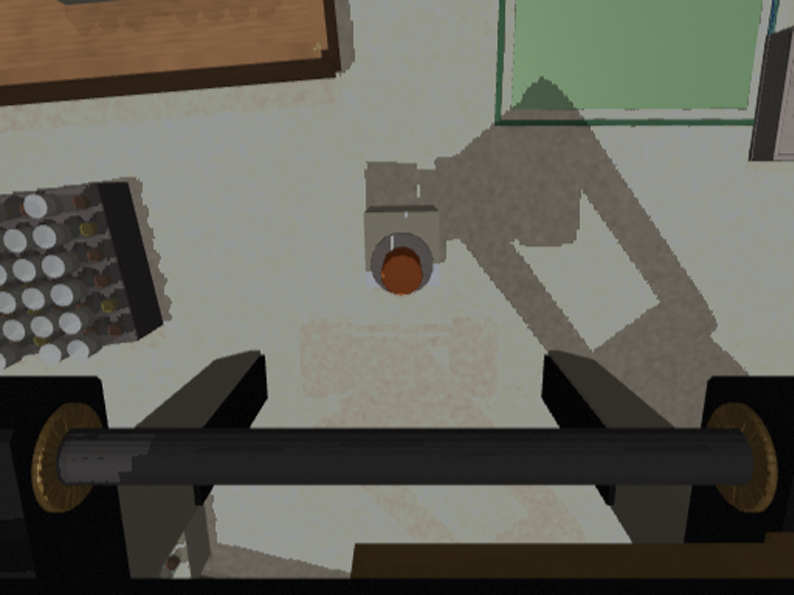

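apply_moves --deltas '[[93, [5, 0, 40], 0], [93, [5.5, 0, 40], 0], [93, [0, 0, 40], 0], [93, [0, 0, 26], 0], [93, [0, 0, 10], 0]]'

```text
t: 18.48
tool_pos: [0.4412, 0.399, 0.337]
orientation: [3.138, -0.05, -0.005]
force: [-0.1, -0.3, 0.1]
opening: 0.093
```

apply_moves --deltas '[[20, [0, 0, 0], 0], [20, [0, 0, 0], 0]]'

```text
t: 18.73
tool_pos: [0.4416, 0.4008, 0.3414]
orientation: [-3.14, 0.048, -0.003]
force: [-0.1, -0.0, 0.9]
opening: 0.0775
```

Run:
```python
from h import *
st()
for p in((498,122),(755,122)): print(np.round(back('wrist',p[0]/1.55,p[1]/1.55,0,None),4))
```

```text
t 18.73 pos [0.4416 0.4008 0.3414] F [-0.1 -0.   0.9] op 0.0775
[[ 1.    -0.031  0.002]
 [-0.031 -1.     0.001]
 [ 0.002 -0.001 -1.   ]]
[0.535  0.3432 0.    ]
[0.5303 0.1945 0.    ]
```

apply_moves --deltas '[[20, [0, 0, 4], 0], [20, [0, 0, 0], 0], [20, [0, 0, 0], 0], [20, [0, 0, 0], 0], [20, [0, 0, 0], 0]]' --grip_force 45

```text
t: 19.35
tool_pos: [0.441, 0.4008, 0.3358]
orientation: [-3.141, 0.047, -0.0]
force: [-0.1, 0.7, 0.2]
opening: 0.0281
```

apply_moves --deltas '[[20, [0, 0, 0], 0], [20, [0, 0, 0], 0], [20, [0, 0, 0], 0], [20, [0, 0, 0], 0], [20, [0, 0, 0], 0]]'

```text
t: 19.98
tool_pos: [0.441, 0.4008, 0.3358]
orientation: [-3.141, 0.047, 0.0]
force: [0.9, 1.2, 1.0]
opening: 0.0233
```

apply_moves --deltas '[[20, [0, 0, -20], 0], [20, [0, 0, -40], 0], [20, [0, 0, -45], 0], [20, [0, 0, -45], 0], [20, [0, 0, -45], 0]]'

```text
t: 20.6
tool_pos: [0.4406, 0.4004, 0.5336]
orientation: [-3.141, 0.048, -0.001]
force: [0.8, 0.1, -1.9]
opening: 0.0232
```

Run:
```python
from h import *
st()
t=W(0,62,0);print(t); g=robot.read_state()['tool_pos'][2]-.167
plan([t[0],t[1],g],-.03,grip=20,step=45)
```

```text
t 20.6 pos [0.4406 0.4004 0.5336] F [ 0.8  0.1 -1.9] op 0.0232
[[ 1.    -0.03   0.001]
 [-0.03  -1.     0.   ]
 [ 0.001 -0.    -1.   ]]
[0.58342169 0.04297021 0.        ]
[[20, [17.0, 39.2, 0.0], -0.0], [20, [17.0, 39.2, 0.0], -0.0], [20, [17.0, 39.2, 0.0], -0.0], [20, [17.0, 39.2, 0.0], -0.0], [20, [17.0, 39.2, 0.0], -0.0]]
[[20, [17.0, 39.2, 0.0], -0.0], [20, [17.0, 39.2, 0.0], -0.0], [20, [17.0, 39.2, 0.0], -0.0], [20, [17.0, 39.2, 0.0], -0.0]]
```

apply_moves --deltas '[[20, [17, 39.2, 0], 0], [20, [17, 39.2, 0], 0], [20, [17, 39.2, 0], 0], [20, [17, 39.2, 0], 0], [20, [17, 39.2, 0], 0]]'

```text
t: 21.22
tool_pos: [0.5201, 0.2008, 0.5321]
orientation: [-3.141, 0.047, -0.002]
force: [0.3, 0.2, -1.9]
opening: 0.0232
```

apply_moves --deltas '[[20, [17, 39.2, 0], 0], [20, [17, 39.2, 0], 0], [20, [17, 39.2, 0], 0], [20, [17, 39.2, 0], 0], [20, [0, 0, 0], 0]]'

```text
t: 21.85
tool_pos: [0.5837, 0.0407, 0.5315]
orientation: [3.14, -0.054, 0.0]
force: [-1.4, 0.4, -1.4]
opening: 0.0234
```

apply_moves --deltas '[[20, [0, 0, 0], 0], [20, [0, 0, 0], 0]]'

```text
t: 22.1
tool_pos: [0.5829, 0.0445, 0.5313]
orientation: [-3.141, 0.046, -0.001]
force: [-0.1, -0.3, -1.8]
opening: 0.0231
```

Run:
```python
from h import *
s,R=st(); p=np.array(s['tool_pos'])
print('rod offset in rack frame mm',(p-W(0,62,0))@X_*1e3,(p-W(0,62,0))@Y_*1e3)
snap('wrist','w6',k=1); snap('side','s6')
a=cv2.resize(cv2.imread('pics/w6.png'),(400,300)); b=np.load('pics/s6.npy')[120:240,180:300]; b=cv2.resize(b,(400,400),interpolation=cv2.INTER_CUBIC)
cv2.imwrite('pics/m6.png',np.hstack([np.vstack([a,np.zeros((100,400,3),np.uint8)]),b]))
```

```text
t 22.1 pos [0.5829 0.0445 0.5313] F [-0.1 -0.3 -1.8] op 0.0231
[[ 1.    -0.029  0.   ]
 [-0.029 -1.     0.   ]
 [ 0.    -0.    -1.   ]]
rod offset in rack frame mm -0.5540727058833871 1.4790086284214394
```

View pics/m6.png

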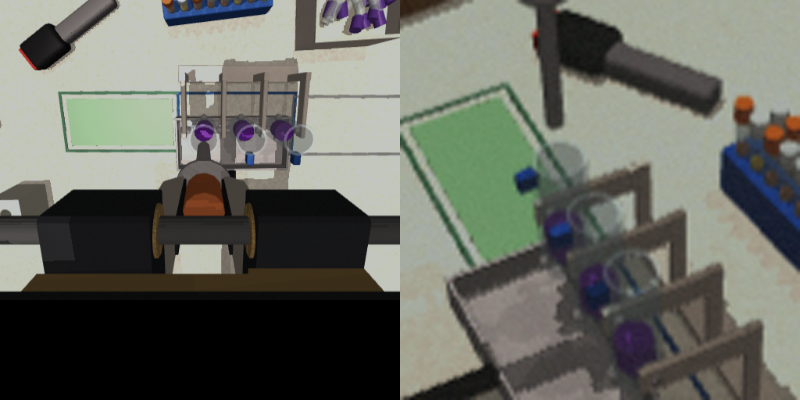

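apply_moves --deltas '[[20, [0, 1.5, 20], 0], [20, [0, 0, 25], 0], [20, [0, 0, 25], 0], [20, [0, 0, 20], 0], [20, [0, 0, 0], 0]]'

```text
t: 22.82
tool_pos: [0.5827, 0.0424, 0.4387]
orientation: [-3.141, 0.046, 0.006]
force: [0.1, 0.2, -2.9]
opening: 0.0234
```

apply_moves --deltas '[[20, [0, 0, 10], 0], [20, [0, 0, 10], 0], [20, [0, 0, 10], 0], [20, [0, 0, 10], 0], [20, [0, 0, 0], 0]]'

```text
t: 23.45
tool_pos: [0.5828, 0.042, 0.3992]
orientation: [-3.141, 0.047, 0.004]
force: [-0.6, -0.3, -2.2]
opening: 0.0234
```

apply_moves --deltas '[[20, [0, 0, 10], 0], [20, [0, 0, 10], 0], [20, [0, 0, 3], 0], [20, [0, 0, 0], 0]]'

```text
t: 23.95
tool_pos: [0.5831, 0.042, 0.3772]
orientation: [3.141, -0.047, -0.001]
force: [-0.0, -0.9, -2.4]
opening: 0.0233
```

apply_moves --deltas '[[20, [0, 0, -35], 0], [20, [0, 0, -40], 0], [20, [0, 0, -40], 0], [20, [0, 0, -39], 0], [20, [0, 0, 0], 0]]'

```text
t: 24.58
tool_pos: [0.5834, 0.042, 0.5366]
orientation: [-3.141, 0.047, -0.013]
force: [-0.1, 0.4, -2.0]
opening: 0.0233
```

apply_moves --deltas '[[20, [0, 31, 0], 0], [20, [0, 31, 0], 0], [20, [0, 0, 0], 0], [20, [0, 0, 0], 0], [20, [0, 0, 0], 0]]'

```text
t: 25.2
tool_pos: [0.5814, -0.0192, 0.5312]
orientation: [-3.141, 0.046, 0.001]
force: [0.2, 0.4, -2.5]
opening: 0.0231
```

Run:
```python
from h import *
s,R=st(); p=np.array(s['tool_pos'])
print('off',(p-W(0,0,0))@X_*1e3,(p-W(0,0,0))@Y_*1e3)
snap('wrist','w7',k=1); snap('side','s7')
a=cv2.resize(cv2.imread('pics/w7.png')[60:260,180:447],(400,300)); b=np.load('pics/s7.npy')[120:240,180:300]; b=cv2.resize(b,(400,400),interpolation=cv2.INTER_CUBIC)
cv2.imwrite('pics/m7.png',np.hstack([np.vstack([a,np.zeros((100,400,3),np.uint8)]),b]))
```

```text
t 25.2 pos [ 0.5814 -0.0192  0.5312] F [ 0.2  0.4 -2.5] op 0.0231
[[ 1.    -0.029 -0.001]
 [-0.029 -1.     0.   ]
 [-0.001 -0.    -1.   ]]
off -0.10664001313083585 -0.1707943116251542
```

View pics/m7.png

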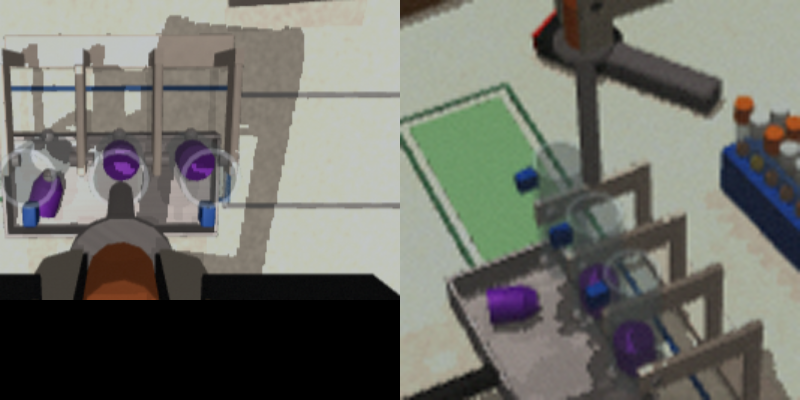

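Bung 3 lies in the pan, at about (512,303) in the side crop. On to tubes 2 and 1.

apply_moves --deltas '[[20, [0, 0, 20], 0], [20, [0, 0, 25], 0], [20, [0, 0, 25], 0], [20, [0, 0, 20], 0], [20, [0, 0, 0], 0]]'

```text
t: 25.92
tool_pos: [0.581, -0.0196, 0.4397]
orientation: [-3.141, 0.047, 0.005]
force: [-0.8, -0.8, -2.2]
opening: 0.0234
```

apply_moves --deltas '[[20, [0, 0, 10], 0], [20, [0, 0, 10], 0], [20, [0, 0, 10], 0], [20, [0, 0, 10], 0], [20, [0, 0, 0], 0]]'

```text
t: 26.55
tool_pos: [0.5809, -0.0199, 0.4]
orientation: [-3.141, 0.047, 0.004]
force: [-0.8, 1.4, -2.4]
opening: 0.0232
```

apply_moves --deltas '[[20, [0, 0, 10], 0], [20, [0, 0, 10], 0], [20, [0, 0, 4], 0], [20, [0, 0, 0], 0]]'

```text
t: 27.05
tool_pos: [0.5811, -0.0199, 0.3765]
orientation: [-3.141, 0.047, 0.003]
force: [-0.4, -0.3, -2.1]
opening: 0.0231
```

apply_moves --deltas '[[20, [0, 0, -35], 0], [20, [0, 0, -40], 0], [20, [0, 0, -40], 0], [20, [0, 0, -39], 0], [20, [0, 0, 0], 0]]'

```text
t: 27.68
tool_pos: [0.5816, -0.02, 0.536]
orientation: [3.14, -0.048, 0.011]
force: [0.2, -0.4, -2.3]
opening: 0.023
```

apply_moves --deltas '[[20, [0, 31, 0], 0], [20, [0, 31, 0], 0], [20, [0, 0, 0], 0], [20, [0, 0, 0], 0], [20, [0, 0, 0], 0]]'

```text
t: 28.3
tool_pos: [0.5795, -0.0812, 0.5311]
orientation: [-3.141, 0.046, 0.001]
force: [-0.6, -0.2, -2.4]
opening: 0.0233
```

Run:
```python
from h import *
s,R=st(); p=np.array(s['tool_pos'])
print('off',(p-W(0,-62,0))@X_*1e3,(p-W(0,-62,0))@Y_*1e3)
for n in('side','scene'):
    snap(n,n+'8'); im=np.load('pics/%s8.npy'%n); h=cv2.cvtColor(im,cv2.COLOR_BGR2HSV); m=cv2.inRange(h,(130,80,30),(160,255,255)); k,l,ss,c=cv2.connectedComponentsWithStats(m)
    for i in range(1,k):
        q=(back(n,*c[i],.02)-O_)*1e3; q=(q@X_,q@Y_)
        if ss[i,4]>15 and abs(q[0])<130 and abs(q[1])<150: print(n,np.round(c[i],1),ss[i,4],'rack xy at z20',np.round(q))
```

```text
t 28.3 pos [ 0.5795 -0.0812  0.5311] F [-0.6 -0.2 -2.4] op 0.0233
[[ 1.    -0.029 -0.001]
 [-0.029 -1.     0.   ]
 [-0.001 -0.    -1.   ]]
off -0.042766596372641186 -0.18894875792642196
side [212.9 210.6] 147 rack xy at z20 [-46.  75.]
side [249.4 223.3] 145 rack xy at z20 [23. -8.]
side [227.7 231. ] 168 rack xy at z20 [-38.  -5.]
scene [233.6 184.2] 41 rack xy at z20 [-57.  80.]
scene [224.8 207.2] 87 rack xy at z20 [-37. -17.]
```

Run:
```python
from h import *
f=lambda w:np.round([(w-O_)@X_*1e3,(w-O_)@Y_*1e3])
print('rim left corner rack', f(back('side',180+47*.3,120+290*.3,.032)))
b=np.load('pics/side8.npy')[160:280,170:290]; a=np.load('pics/scene8.npy')[150:270,180:300]
snap('wrist','w8'); w=np.load('pics/w8.npy')[60:260,170:437]
z=lambda i,s:cv2.resize(i,s,interpolation=cv2.INTER_CUBIC)
cv2.imwrite('pics/m8.png',np.hstack([z(w,(400,300)),z(b,(400,400))[:300]]))
cv2.imwrite('pics/m8.png',np.hstack([np.vstack([z(w,(400,300)),np.zeros((100,400,3),np.uint8)]),z(b,(400,400))]))
```

```text
rim left corner rack [-89. 100.]
```

View pics/m8.png

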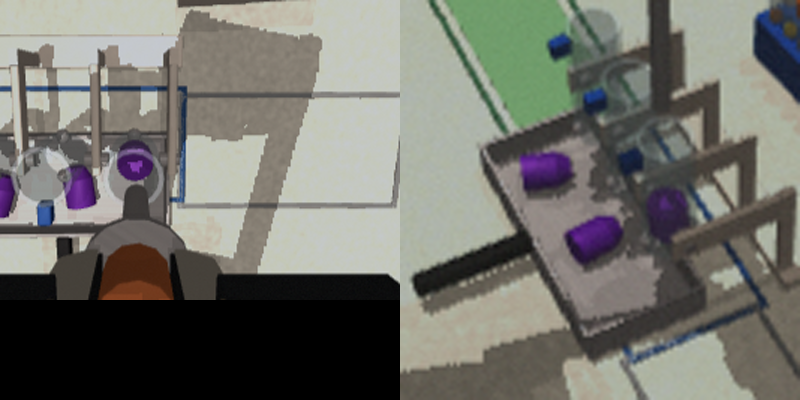

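apply_moves --deltas '[[20, [0, -31, 0], 0], [20, [0, -31, 0], 0], [20, [0, 0, 0], 0], [20, [0, 0, 0], 0], [20, [0, 0, 30], 0]]'

```text
t: 29.08
tool_pos: [0.5817, -0.0207, 0.5045]
orientation: [3.14, -0.048, 0.009]
force: [-0.4, -0.0, -3.0]
opening: 0.0233
```

apply_moves --deltas '[[20, [0, 0, 40], 0], [20, [0, 0, 40], 0], [20, [0, 0, 30], 0], [20, [0, 0, 15], 0], [20, [0, 0, 0], 0]]'

```text
t: 29.7
tool_pos: [0.5811, -0.0205, 0.376]
orientation: [-3.141, 0.048, 0.003]
force: [0.7, -0.8, -1.9]
opening: 0.0232
```

Run:
```python
from h import *
s,R=st(); p=np.array(s['tool_pos'])
print('off',(p-W(0,0,0))@X_*1e3,(p-W(0,0,0))@Y_*1e3)
f=lambda n,w:print(n,np.round([(w-O_)@X_*1e3,(w-O_)@Y_*1e3]),np.round(w,4))
S=lambda n,x,y,z:f(n,back('side',170+(x-400)*.3,160+y*.3,z))
S('rimL',483,148,.032);S('rimFar',583,112,.032);S('rimNear',587,332,.032);S('rimR',703,290,.032);S('htip',416,282,.034)
```

```text
t 29.7 pos [ 0.5811 -0.0205  0.376 ] F [ 0.7 -0.8 -1.9] op 0.0232
[[ 1.    -0.031 -0.002]
 [-0.031 -1.     0.   ]
 [-0.002 -0.    -1.   ]]
off -0.3148238469903604 -1.4782621434591043
rimL [-84. 108.] [0.5012 0.0913 0.032 ]
rimFar [  4. 107.] [0.5889 0.0873 0.032 ]
rimNear [-81. -92.] [ 0.4978 -0.1087  0.032 ]
rimR [ 12. -97.] [ 0.5905 -0.1165  0.032 ]
htip [-178.    6.] [ 0.4037 -0.0077  0.034 ]
```

apply_moves --deltas '[[20, [0, 0, 4], 0], [20, [0, 0, 0], 0], [60, [0, 0, 0], 0], [60, [0, 0, 0], 0], [60, [0, 0, 0], 0]]'

```text
t: 30.32
tool_pos: [0.5815, -0.0199, 0.3732]
orientation: [3.141, -0.047, 0.001]
force: [0.7, -0.2, 0.9]
opening: 0.0486
```

apply_moves --deltas '[[60, [0, 0, 0], 0], [60, [0, 0, -20], 0], [60, [0, 0, -30], 0], [60, [0, 0, -40], 0], [93, [0, 0, 0], 0]]'

```text
t: 30.95
tool_pos: [0.582, -0.02, 0.469]
orientation: [3.14, -0.047, 0.014]
force: [1.6, -0.3, -0.1]
opening: 0.0657
```

Run:
```python
from h import *
st(); g=robot.read_state()['tool_pos'][2]-.167
t=W(-160,6,0); t,y=plan([t[0],t[1],g],-.03); plan([t[0],t[1],.025],-.03,p=t,y0=y)
```

```text
t 30.95 pos [ 0.582 -0.02   0.469] F [ 1.6 -0.3 -0.1] op 0.0657
[[ 1.    -0.03   0.009]
 [-0.03  -1.    -0.001]
 [ 0.009  0.001 -1.   ]]
[[93, [-40.5, -1.8, 0.0], -0.0], [93, [-40.5, -1.8, 0.0], -0.0], [93, [-40.5, -1.8, 0.0], -0.0], [93, [-40.5, -1.8, 0.0], -0.0]]
[[93, [0.0, 0.0, 46.2], 0.0], [93, [0.0, 0.0, 46.2], 0.0], [93, [0.0, 0.0, 46.2], 0.0], [93, [0.0, 0.0, 46.2], 0.0], [93, [0.0, 0.0, 46.2], 0.0]]
[[93, [0.0, 0.0, 46.2], 0.0]]
```

apply_moves --deltas '[[93, [-40.5, -1.8, 0], 0], [93, [-40.5, -1.8, 0], 0], [93, [-40.5, -1.8, 0], 0], [93, [-40.5, -1.8, 0], 0], [93, [0, 0, 20], 0]]'

```text
t: 31.58
tool_pos: [0.4184, -0.0077, 0.4448]
orientation: [3.141, -0.047, 0.008]
force: [0.4, 0.2, -0.3]
opening: 0.0929
```

apply_moves --deltas '[[93, [0, 0, 50], 0], [93, [0, 0, 55], 0], [93, [0, 0, 55], 0], [93, [0, 0, 50], 0], [93, [0, 0, 30], 0]]'

```text
t: 32.2
tool_pos: [0.4183, -0.0077, 0.199]
orientation: [-3.141, 0.048, 0.007]
force: [0.8, 0.1, -0.4]
opening: 0.0935
```

apply_moves --deltas '[[93, [0, 0, 0], 0], [93, [0, 0, 0], 0]]'

```text
t: 32.45
tool_pos: [0.4203, -0.008, 0.2036]
orientation: [3.141, -0.048, 0.001]
force: [-0.1, -0.2, -0.1]
opening: 0.0929
```

Run:
```python
from h import *
s,R=st(); snap('wrist','w9')
im=np.load('pics/w9.npy'); g=im.max(2)
for r in (120,150,180,200):
    print(r,np.where(g[r]<50)[0][[0,-1]] if (g[r]<50).any() else None, end=' ')
    x=np.where(g[r,150:370]<50)[0]+150
    if len(x): print(x[0],x[-1],np.round(back('wrist',x.mean(),r,.034),4))
```

```text
t 32.45 pos [ 0.4203 -0.008   0.2036] F [-0.1 -0.2 -0.1] op 0.0929
[[ 1.    -0.03   0.001]
 [-0.03  -1.    -0.   ]
 [ 0.001  0.    -1.   ]]
120 [237 267] 237 267 [ 0.4837 -0.0069  0.034 ]
150 [238 268] 238 268 [ 0.4708 -0.0068  0.034 ]
180 [238 268] 238 268 [ 0.4573 -0.0063  0.034 ]
200 [239 268] 239 268 [ 0.448  -0.0062  0.034 ]
```

apply_moves --deltas '[[93, [0, -2, 11], 0], [10, [0, 0, 0], 0], [10, [0, 0, 0], 0], [10, [0, 0, 0], 0], [10, [0, 0, 0], 0]]' --grip_force 30

```text
t: 33.12
tool_pos: [0.4198, -0.0059, 0.1919]
orientation: [3.141, -0.047, 0.0]
force: [-0.4, -0.1, 0.3]
opening: 0.0575
```

apply_moves --deltas '[[10, [0, 0, 0], 0], [10, [0, 0, 0], 0], [10, [0, 0, 0], 0], [10, [0, 0, 0], 0], [10, [0, 0, 0], 0]]'

```text
t: 33.75
tool_pos: [0.4197, -0.0058, 0.1917]
orientation: [-3.141, 0.047, 0.0]
force: [-0.3, 1.0, -0.4]
opening: 0.0138
```

apply_moves --deltas '[[10, [0, 0, 0], 0], [10, [0, 0, 0], 0], [10, [0, 0, 0], 0]]'

```text
t: 34.12
tool_pos: [0.4197, -0.0058, 0.1917]
orientation: [-3.141, 0.047, 0.0]
force: [0.4, 1.5, -0.1]
opening: 0.0136
```

apply_moves --deltas '[[10, [8, 2, 0], 0], [10, [9, 2, 0], 0], [10, [9, 2, 0], 0], [10, [8, 1, 0], 0], [10, [0, 0, 0], 0]]'

```text
t: 34.75
tool_pos: [0.4535, -0.014, 0.1917]
orientation: [-3.141, 0.048, 0.003]
force: [-3.0, 1.1, 4.5]
opening: 0.0138
```

Run:
```python
from h import *
s,R=st(); snap('wrist','w10'); im=np.load('pics/w10.npy'); g=im.max(2)
f=lambda w:np.round([(w-O_)@X_*1e3,(w-O_)@Y_*1e3],1)
for r in (120,150,180,200):
    x=np.where(g[r,150:370]<50)[0]+150
    if len(x): print(r,f(back('wrist',x.mean(),r,.034)))
h=cv2.cvtColor(im,cv2.COLOR_BGR2HSV)
# columns profile: print values to find blue line & pan rim
for c in (120,180,330,400):
    m=[(r,int(im[r,c,0]),int(im[r,c,1]),int(im[r,c,2])) for r in range(60,130,3)]
    b=[r for r in range(40,200) if int(im[r,c,0])-int(im[r,c,2])>40]
    gr=np.abs(np.diff(cv2.GaussianBlur(im,(1,3),0)[40:140,c].astype(int).sum(1))); print(c,'blue rows',b[:1],b[-1:],'edges',np.where(gr>60)[0]+40)
    if b: print(f(back('wrist',c,np.mean(b),0)))
snap('side','s10')
```

```text
t 34.75 pos [ 0.4535 -0.014   0.1917] F [-3.   1.1  4.5] op 0.0138
[[ 1.    -0.03  -0.002]
 [-0.03  -1.     0.   ]
 [-0.002 -0.    -1.   ]]
120 [-65.5   1.3]
150 [-77.3   1.1]
180 [-89.6   1. ]
200 [-98.2   1. ]
120 blue rows [94] [104] edges [ 45  46  47  77  87  88  89 103 104 105]
[-56.4  68.9]
180 blue rows [94] [103] edges [ 75  76  86  87  88 104 105 106]
[-56.1  39.7]
330 blue rows [94] [102] edges [ 69  70  90  92  93 102 103 104]
[-55.9 -33.2]
400 blue rows [94] [102] edges [ 74  75  89  92  93 102 103]
[-55.9 -67.2]
```

apply_moves --deltas '[[93, [0, 0, 0], 0], [93, [0, 0, 0], 0], [93, [0, 0, 0], 0], [93, [0, 0, 0], 0], [93, [0, 0, -20], 0]]'

```text
t: 35.48
tool_pos: [0.4525, -0.0138, 0.2104]
orientation: [-3.141, 0.048, 0.005]
force: [-0.4, 0.1, 0.0]
opening: 0.0593
```

apply_moves --deltas '[[93, [0, 0, -50], 0], [93, [0, 0, -50], 0], [93, [0, 0, -50], 0], [93, [0, 0, -50], 0], [93, [0, 0, -40], 0]]'

```text
t: 36.1
tool_pos: [0.4534, -0.0139, 0.4542]
orientation: [3.141, -0.047, 0.003]
force: [0.0, -0.8, -0.6]
opening: 0.0925
```

apply_moves --deltas '[[93, [0, 0, -15], 0], [93, [0, 0, 0], 0], [93, [0, 0, 0], 0]]'

```text
t: 36.48
tool_pos: [0.4532, -0.0139, 0.4645]
orientation: [-3.141, 0.047, 0.005]
force: [0.7, 0.2, -0.4]
opening: 0.093
```

Run:
```python
from h import *
s,R=st(); snap('wrist','w11')
im=np.load('pics/w11.npy')
h=cv2.cvtColor(im,cv2.COLOR_BGR2HSV); m=cv2.inRange(h,(3,130,60),(16,255,255)); k,l,ss,c=cv2.connectedComponentsWithStats(m)
for i in range(1,k):
    q=back('wrist',*c[i],.217)
    if ss[i,4]>60: print(ss[i],np.round(c[i],1),np.round(q,4))
g=s['tool_pos'][2]-.167
plan([.5815,-.0199,g],-.03)
```

```text
t 36.48 pos [ 0.4532 -0.0139  0.4645] F [ 0.7  0.2 -0.4] op 0.093
[[ 1.    -0.03  -0.003]
 [-0.03  -1.     0.   ]
 [-0.003 -0.    -1.   ]]
[ 246    0   38   38 1045] [263.2  14.4] [ 0.5756 -0.0197  0.217 ]
[[93, [43.0, 0.7, -0.0], -0.0], [93, [43.0, 0.7, -0.0], -0.0], [93, [43.0, 0.7, -0.0], -0.0]]
```

apply_moves --deltas '[[93, [43, 0.7, 0], 0], [93, [43, 0.7, 0], 0], [93, [42.5, 0.7, 0], 0], [93, [0, 0, 0], 0], [93, [0, 0, 0], 0]]'

```text
t: 37.15
tool_pos: [0.5816, -0.0198, 0.465]
orientation: [-3.141, 0.047, 0.005]
force: [0.2, -0.7, 0.6]
opening: 0.0928
```

apply_moves --deltas '[[93, [0, 0, 30], 0], [93, [0, 0, 30], 0], [93, [0, 0, 20], 0], [93, [0, 0, 10], 0], [93, [0, 0, 0], 0]]'

```text
t: 37.78
tool_pos: [0.5816, -0.0199, 0.3766]
orientation: [-3.141, 0.048, 0.001]
force: [-0.3, -1.2, 1.3]
opening: 0.0928
```

Run:
```python
from h import *
st()
```

```text
t 37.77 pos [ 0.5816 -0.0199  0.3766] F [-0.3 -1.2  1.3] op 0.0928
[[ 1.   -0.03 -0.  ]
 [-0.03 -1.    0.  ]
 [-0.   -0.   -1.  ]]
```

Down 5 more, then close on the rod.

apply_moves --deltas '[[93, [0, 0, 5], 0], [20, [0, 0, 0], 0], [20, [0, 0, 0], 0], [20, [0, 0, 0], 0], [20, [0, 0, 0], 0]]' --grip_force 45

```text
t: 38.4
tool_pos: [0.5819, -0.0199, 0.3719]
orientation: [3.141, -0.047, 0.0]
force: [-0.3, 0.5, 0.1]
opening: 0.0577
```

apply_moves --deltas '[[20, [0, 0, 0], 0], [20, [0, 0, 0], 0], [20, [0, 0, 0], 0], [20, [0, 0, 0], 0], [20, [0, 0, 0], 0]]'

```text
t: 39.02
tool_pos: [0.5819, -0.0199, 0.3717]
orientation: [3.141, -0.047, -0.0]
force: [-0.0, -0.5, -0.1]
opening: 0.0235
```

apply_moves --deltas '[[20, [0, 0, 0], 0], [20, [0, 0, 0], 0], [20, [0, 0, 0], 0]]'

```text
t: 39.4
tool_pos: [0.5819, -0.0199, 0.3717]
orientation: [3.141, -0.047, -0.0]
force: [0.2, -0.2, 0.0]
opening: 0.0232
```

apply_moves --deltas '[[20, [0, 0, -20], 0], [20, [0, 0, -45], 0], [20, [0, 0, -45], 0], [20, [0, 0, -45], 0], [20, [0, 0, -5], 0]]'

```text
t: 40.02
tool_pos: [0.5819, -0.0198, 0.5378]
orientation: [3.14, -0.047, 0.013]
force: [0.5, -0.7, -2.1]
opening: 0.0235
```

apply_moves --deltas '[[20, [0, 31, 0], 0], [20, [0, 31, 0], 0], [20, [0, 0, 0], 0], [20, [0, 0, 0], 0], [20, [0, 0, 0], 0]]'

```text
t: 40.65
tool_pos: [0.58, -0.081, 0.5314]
orientation: [-3.141, 0.046, 0.001]
force: [-0.1, -0.8, -3.4]
opening: 0.0229
```

Run:
```python
from h import *
s,R=st(); p=np.array(s['tool_pos'])
print('off',(p-W(0,-62,0))@X_*1e3,(p-W(0,-62,0))@Y_*1e3)
for n in('side','scene'):
    snap(n,n+'12'); im=np.load('pics/%s12.npy'%n)
# expected rod tip pixel; find gray shaft columns in side image near tip
tip=p-np.array([0,0,.3208]); print('tip exp',tip,proj('side',tip))
b=np.load('pics/side12.npy')[110:250,170:310]; cv2.imwrite('pics/m12.png',cv2.resize(b,(560,560),interpolation=cv2.INTER_CUBIC))
```

```text
t 40.65 pos [ 0.58   -0.081   0.5314] F [-0.1 -0.8 -3.4] op 0.0229
[[ 1.    -0.029 -0.   ]
 [-0.029 -1.     0.   ]
 [-0.    -0.    -1.   ]]
off 0.4260484646725489 -0.04412938096910851
tip exp [ 0.58000278 -0.08102752  0.2106417 ] [248.73641677 191.55814563]
```

View pics/m12.png

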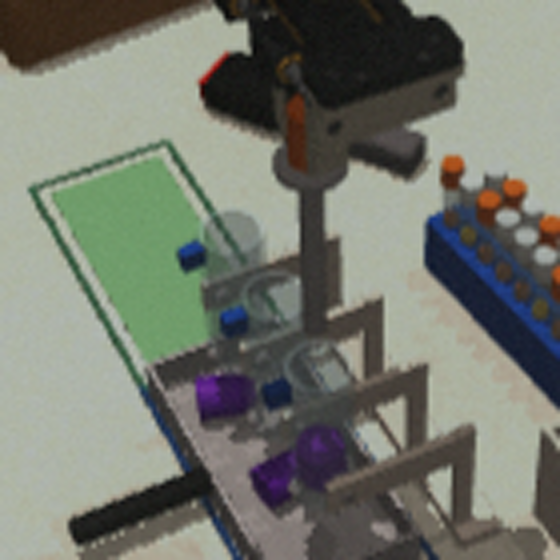

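Pan is back in the outline, with two bungs in it, and the rod is above tube 1. Pushing bung 1.

apply_moves --deltas '[[20, [0, 0, 20], 0], [20, [0, 0, 25], 0], [20, [0, 0, 25], 0], [20, [0, 0, 20], 0], [20, [0, 0, 0], 0]]'

```text
t: 41.38
tool_pos: [0.5796, -0.0815, 0.4397]
orientation: [-3.14, 0.047, 0.006]
force: [0.3, 0.3, -2.1]
opening: 0.0234
```

apply_moves --deltas '[[20, [0, 0, 10], 0], [20, [0, 0, 10], 0], [20, [0, 0, 10], 0], [20, [0, 0, 10], 0], [20, [0, 0, 0], 0]]'

```text
t: 42.0
tool_pos: [0.5795, -0.0818, 0.4]
orientation: [-3.141, 0.048, 0.005]
force: [0.6, 0.1, -2.2]
opening: 0.0231
```

apply_moves --deltas '[[20, [0, 0, 10], 0], [20, [0, 0, 10], 0], [20, [0, 0, 4], 0], [20, [0, 0, 0], 0]]'

```text
t: 42.5
tool_pos: [0.5798, -0.0818, 0.377]
orientation: [-3.141, 0.047, 0.002]
force: [-0.3, -0.0, -2.2]
opening: 0.0238
```

apply_moves --deltas '[[20, [0, 0, -35], 0], [20, [0, 0, -40], 0], [20, [0, 0, -40], 0], [20, [0, 0, -39], 0], [20, [0, 0, 0], 0]]'

```text
t: 43.12
tool_pos: [0.5802, -0.0819, 0.5366]
orientation: [3.139, -0.047, 0.012]
force: [-0.2, 0.5, -2.2]
opening: 0.0233
```

Run:
```python
from h import *
s,R=st()
for n in('side','scene'):
    snap(n,n+'13'); im=np.load('pics/%s13.npy'%n); h=cv2.cvtColor(im,cv2.COLOR_BGR2HSV); m=cv2.inRange(h,(130,80,30),(160,255,255)); k,l,ss,c=cv2.connectedComponentsWithStats(m)
    for i in range(1,k):
        q=(back(n,*c[i],.02)-O_)*1e3; q=(q@X_,q@Y_)
        if ss[i,4]>15 and abs(q[0])<130 and abs(q[1])<150: print(n,np.round(c[i],1),ss[i,2:5],'rack xy at z20',np.round(q))
plan([.44,-.33,s['tool_pos'][2]-.167],-.03,grip=20,step=45)
```

```text
t 43.12 pos [ 0.5802 -0.0819  0.5366] F [-0.2  0.5 -2.2] op 0.0233
[[ 1.    -0.03   0.008]
 [-0.03  -1.    -0.002]
 [ 0.008  0.002 -1.   ]]
side [225.5 208.4] [ 15  11 136] rack xy at z20 [-13.  67.]
side [244.4 233.7] [ 23  24 277] rack xy at z20 [ -3. -33.]
scene [234.7 211.2] [ 9  7 43] rack xy at z20 [  2. -15.]
[[20, [-18.9, 36.0, -0.7], -0.0], [20, [-18.9, 36.0, -0.7], -0.0], [20, [-18.9, 36.0, -0.7], -0.0], [20, [-18.9, 36.0, -0.7], -0.0], [20, [-18.9, 36.0, -0.7], -0.0]]
[[20, [-18.9, 36.0, -0.7], -0.0], [20, [-18.9, 36.0, -0.7], -0.0]]
```

Run:
```python
from h import *
print('jammed b1',proj('side',W(0,-62,90)),'b2',proj('side',W(0,0,90)),'pan corners',[np.round(proj('side',W(x,y,32))).tolist() for x,y in((-50,-105),(-50,105),(50,105),(50,-105))])
for n in('side12','side13'):
    h=cv2.cvtColor(np.load('pics/%s.npy'%n),cv2.COLOR_BGR2HSV); m=cv2.inRange(h,(130,80,30),(160,255,255))
    for r in range(200,250,2): print(r,''.join('#' if v else '.' for v in m[r,212:268]))
```

```text
jammed b1 [249.85832665 224.46248542] b2 [239.13214644 207.11132414] pan corners [[240.0, 259.0], [207.0, 201.0], [240.0, 188.0], [276.0, 244.0]]
200 ........................................................
202 ........................................................
204 .......#############....................................
206 .......##############...................................
208 .......###############..................................
210 .......##############...................................
212 ........############....................................
214 ........###.............................................
216 .....................................##.................
218 .................................##########.............
220 ................................############............
222 ...............................#############............
224 ..........................##################............
226 ......................######################............
228 .....................####################...............
230 .....................##########....
[... 1395 characters left out ...]
###########..................
228 .....................################...................
230 .....................##########...##....................
232 ......................########.....####.................
234 .......................########..######.................
236 .........................##.....#######.................
238 ................................############............
240 ................................############............
242 .................................###########............
244 .................................##########.............
246 ...................................######...............
248 ........................................................
```

Run:
```python
from h import *
for u,v in((411/1.55,541/1.55),): print('side ring',back('side',u,v,.16))
print('scene',back('scene',193.5/1.55,424/1.55,.16))
s=robot.read_state(); plan([.37,-.40,s['tool_pos'][2]-.167-.003],-.03,grip=20,step=48)
```

```text
side ring [ 0.4445181  -0.40446841  0.16      ]
scene [ 0.44712424 -0.40406842  0.16      ]
[[20, [-25.0, 40.5, 0.4], -0.0], [20, [-25.0, 40.5, 0.4], -0.0], [20, [-25.1, 40.5, 0.4], -0.0], [20, [-25.1, 40.5, 0.4], -0.0], [20, [-25.1, 40.5, 0.4], -0.0]]
[[20, [-25.1, 40.5, 0.4], -0.0], [20, [-25.1, 40.5, 0.4], -0.0], [20, [-25.1, 40.5, 0.4], -0.0]]
```

apply_moves --deltas '[[20, [-25, 40.5, 0], 0], [20, [-25, 40.5, 0], 0], [20, [-25, 40.5, 0], 0], [20, [-25, 40.5, 0], 0], [20, [-25, 40.5, 0], 0]]'

```text
t: 43.85
tool_pos: [0.4478, -0.2815, 0.5291]
orientation: [-3.139, 0.047, 0.005]
force: [0.6, -0.2, -2.3]
opening: 0.0232
```

apply_moves --deltas '[[20, [-25, 40.5, 0], 0], [20, [-25, 40.5, 0], 0], [20, [-25, 40.5, 0], 0], [20, [0, 0, 0], 0], [20, [0, 0, 0], 0]]'

```text
t: 44.48
tool_pos: [0.3703, -0.3995, 0.5298]
orientation: [-3.138, 0.048, 0.002]
force: [1.3, -0.1, -2.3]
opening: 0.0232
```

Run:
```python
from h import *
s,R=st(); snap('wrist','w14'); im=np.load('pics/w14.npy'); g=cv2.cvtColor(im,cv2.COLOR_BGR2GRAY)
c0=proj('wrist',[.447,-.403,.16]); print('exp',c0)
x,y=c0.astype(int); 
for r in range(max(0,y-36),y+37,2): print(r,' '.join('%3d'%v for v in g[r,x-40:x+41:3]))
```

```text
t 44.48 pos [ 0.3703 -0.3995  0.5298] F [ 1.3 -0.1 -2.3] op 0.0232
[[ 1.    -0.031 -0.001]
 [-0.031 -1.     0.003]
 [-0.002 -0.003 -1.   ]]
exp [262.36157163 100.19525028]
64 188 188 188 188 189 189 188 188 189 188 188 187 188 189 189 188 187 187 186 188 189 187 189 187 187 187 187
66 188 188 189 189 188 189 186 188 189 189 188 187 189 188 188 189 188 188 187 188 188 188 188 188 187 189 188
68 188 189 188 188 189 189 188 188 188 188 188 188 188 188 189 189 189 188 187 187 188 187 189 188 188 189 189
70 188 188 188 189 188 188 188 188 188 188 188 188 188 188 189 188 189 188 189 187 188 188 188 188 187 189 188
72 188 188 188 190 188 188 188 188 189 188 188 188 189 188 188 188 188 188 188 188 189 188 188 187 187 187 187
74 189 189 188 189 188 188 189 188 189 188 188 188 187 188 187 188 187 189 188 188 188 187 188 189 188 187 187
76 188 189 188 188 188 188 188 188 188 188 188 188 188 145 164 188 187 188 147 149 188 187 188 187 187 187 118
78 188 188 188 188 188 188 188 188 188 189 172 155 172 183 173 159 142 128 124 131 147 188 188 187 188 147 119
80 189 189 188 188 188 188 188 188 188 1
[... 2497 characters left out ...]
  43  41  41  44  40 121 125
126 186 188 188 188 189 189 187 124  34  35  35  42  49  49  77 104 105 104 104  41  42  43  43  45  42 125 120
128 188 188 188 188 188 188 125 124  36  35  42  42  43  41  78 103 103 104 104  41  43  44  42  42  42 129 123
130 188 189 188 188 188 146 122 125  34  35  41  42  42  42  77 103 103 103 103  68  43  43  43  43  44  78 126
132 186 188 188 188 188 126 125 123  82  35  36  42  41  42  75  92 104 104 103  96  41  43  42  43  43  38 122
134 187 189 187 148 123 127 124 122 108  35  36  40  41  40  75  76 103 102 103 103  43  42  44  43  43  44 122
136 187 188 187 125 123 127 122 122 110  36  34  41  41  41  77  72 102 103 102 102  44  42  42  43  43  43 125
```

Run:
```python
from h import *
q=back('wrist',261.2,100.6,.16); print(q)
s,R=st(); plan([q[0],q[1],s['tool_pos'][2]-.167],-.031,grip=20,step=40)
```

```text
[ 0.44664807 -0.40183539  0.16      ]
t 44.52 pos [ 0.3707 -0.3991  0.5304] F [-0.6  0.5 -2. ] op 0.0233
[[ 1.    -0.03  -0.001]
 [-0.03  -1.     0.002]
 [-0.001 -0.002 -1.   ]]
[[20, [38.1, 0.4, 0.0], 0.001], [20, [38.1, 0.4, 0.0], 0.001]]
```

apply_moves --deltas '[[20, [38, 0.4, 0], 0], [20, [38.3, 0.3, 0], 0], [20, [0, 0, 0], 0], [20, [0, 0, 0], 0], [20, [0, 0, 0], 0]]'

```text
t: 45.15
tool_pos: [0.4462, -0.4023, 0.532]
orientation: [3.141, -0.047, 0.0]
force: [0.3, -0.4, -2.4]
opening: 0.0234
```

Run:
```python
from h import *
s,R=st(); p=np.array(s['tool_pos']); tip=p-[0,0,.3217]
for n in('side','scene'):
    snap(n,n+'15'); g=cv2.cvtColor(np.load('pics/%s15.npy'%n),cv2.COLOR_BGR2GRAY); u=proj(n,tip); print(n,'tip exp',u,'ring',proj(n,[.447,-.402,.16]))
    x,y=np.round(u).astype(int)
    for r in range(y-20,y+14,2): print(r,' '.join('%3d'%v for v in g[r,x-12:x+13]))
```

```text
t 45.15 pos [ 0.4462 -0.4023  0.532 ] F [ 0.3 -0.4 -2.4] op 0.0234
[[ 1.   -0.03  0.  ]
 [-0.03 -1.   -0.  ]
 [ 0.    0.   -1.  ]]
side tip exp [265.35720621 335.59751718] ring [265.68839229 347.31672924]
316 212 211 210 212 212 210 212 203  94  69  70  69  72  72  69  66  68  78  75  57  49  32  29  32  36
318 209 211 213 211 210 209 212 205  89  69  68  70  72  70  70  65  67  78  77  82 111  79  52  47  48
320 211 210 210 209 211 211 213 202  89  68  72  71  68  69  71  65  72  76  77  80  80  79  81  79  78
322 211 208 211 212 210 211 210 202  95  69  68  70  71  71  68  77 129 119  78  82  81  81  82  82  78
324 212 212 212 212 211 211 211 202  92  64  70  67  71  71  73  78 145 175 108  85  82  87 113 150 193
326 211 209 211 211 211 210 212 203  93  67  68  75  69  67  69  71 116 168 209 189 176 209 214 210 213
328 211 209 211 213 209 212 212 205  94  67  70  71  68  71  67  73 112 134 146 211 211 212 212 211 211
330 209 209 210 209 211 209 211 204  95  69  70  71  69  69  68  92 202 122 129 143 201 210 210 208 213
332 211 211 213 212 212 210 211 205  94  71  71  68  68  68  70
[... 2015 characters left out ...]
  94  89  70  57  54  54  54  81 113 133 144 145 146 143 134 105  85  85  95
268 154 127 101 100  98  97  95  94  95  84  75  87 117 132 134 144 144 138 134 131 105  85  99  96  87
270 129 128 128 129 129 129 130 128 127 127 113 121 134 137 125  91  67  68  79  84  80  92  93  87  86
272 123 123 126 129 131 136 140 140 141 134 135 139 141 111  66  72  92  97  98 100 101 106  99 101 134
274  55  55  55  57  70  76  75  86 102 127 141 143 137  97  65  86  97  98 119 131 131 116  94 116 146
276  53  52  51  49  60  82  95  97  97 118 137 135 106  79  75  99 140 155 155 151 130 100  85  87  86
278  84  55  53  53  51  49  60  83  86  68  73  85  86  86  86  86  85  85  85  85  86  87  85  79  64
```

apply_moves --deltas '[[20, [1, 0, 20], 0], [20, [0, 0, 20], 0], [20, [0, 0, 15], 0], [20, [0, 0, 10], 0], [20, [0, 0, 0], 0]]'

```text
t: 45.88
tool_pos: [0.4474, -0.4026, 0.4654]
orientation: [-3.14, 0.047, 0.002]
force: [0.7, -0.1, -1.4]
opening: 0.0237
```

apply_moves --deltas '[[20, [0, 0, 15], 0], [20, [0, 0, 15], 0], [20, [0, 0, 20], 0], [20, [0, 0, 20], 0], [20, [0, 0, 0], 0]]'

```text
t: 46.5
tool_pos: [0.447, -0.4021, 0.3934]
orientation: [-3.138, 0.047, 0.006]
force: [-0.0, 0.1, -2.2]
opening: 0.0236
```

apply_moves --deltas '[[20, [0, 0, 15], 0], [20, [0, 0, 10], 0], [20, [0, 0, 8], 0], [20, [0, 0, 0], 0]]'

```text
t: 47.0
tool_pos: [0.4474, -0.4025, 0.3628]
orientation: [-3.14, 0.047, 0.002]
force: [0.2, -0.1, -2.0]
opening: 0.0233
```

apply_moves --deltas '[[20, [0, 0, 4], 0], [20, [0, 0, 2], 0], [20, [0, 0, 0], 0]]'

```text
t: 47.38
tool_pos: [0.4475, -0.4027, 0.3577]
orientation: [-3.141, 0.047, 0.0]
force: [-0.8, 0.8, -2.3]
opening: 0.0236
```

apply_moves --deltas '[[20, [0, 0, 1], 0], [20, [0, 0, 0], 0]]'

```text
t: 47.62
tool_pos: [0.4476, -0.4028, 0.357]
orientation: [3.141, -0.047, 0.001]
force: [0.9, -0.3, -1.9]
opening: 0.0233
```

apply_moves --deltas '[[45, [0, 0, 0], 0], [45, [0, 0, 0], 0], [45, [0, 0, 0], 0], [45, [0, 0, 0], 0], [45, [0, 0, 0], 0]]'

```text
t: 48.25
tool_pos: [0.4475, -0.4027, 0.3567]
orientation: [3.141, -0.047, -0.0]
force: [0.3, 0.0, 0.7]
opening: 0.0449
```

apply_moves --deltas '[[45, [0, 0, -20], 0], [45, [0, 0, -30], 0], [93, [0, 0, -40], 0], [93, [0, 0, 0], 0], [93, [0, 0, 0], 0]]'

```text
t: 48.88
tool_pos: [0.4475, -0.4027, 0.4475]
orientation: [3.14, -0.047, 0.001]
force: [0.2, -0.7, 0.0]
opening: 0.0706
```

Run:
```python
from h import *
s,R=st()
f=lambda w:np.round([(w-O_)@X_*1e3,(w-O_)@Y_*1e3],1)
for n in('side','scene'):
    snap(n,n+'16'); im=np.load('pics/%s16.npy'%n); h=cv2.cvtColor(im,cv2.COLOR_BGR2HSV)
    m=cv2.inRange(h,(3,110,40),(16,255,255)); k,l,ss,c=cv2.connectedComponentsWithStats(m); e=proj(n,[.447,-.402,.16+.03])
    print(n,'handle exp',e,proj(n,[.447,-.402,.166]),proj(n,[.447,-.402,.202]),[(c[i].round(1).tolist(),ss[i].tolist()) for i in range(1,k) if ss[i,4]>10 and np.hypot(*(c[i]-e))<40])
    m=cv2.inRange(h,(130,80,30),(160,255,255)); k,l,ss,c=cv2.connectedComponentsWithStats(m)
    for i in range(1,k):
        q=f(back(n,*c[i],.02))
        if ss[i,4]>15 and abs(q[0])<130 and abs(q[1])<150: print('bung',c[i].round(1),ss[i,4],q)
    # pan handle: dark blob
    m=cv2.inRange(im.max(2),0,45); e=proj(n,W(-110,0,34)); k,l,ss,c=cv2.connectedComponentsWithStats(m)
    for i in range(1,k):
        if ss[i,4]>40 and np.hypot(*(c[i]-e))<25: print('panhandle',c[i].round(1),ss[i],f(back(n,*c[i],.03)),'(exp -97,0)')
t=W(-125,0,0); plan([t[0],t[1],s['tool_pos'][2]-.167],-.031,step=50)
```

```text
t 48.88 pos [ 0.4475 -0.4027  0.4475] F [ 0.2 -0.7  0. ] op 0.0706
[[ 1.    -0.03   0.001]
 [-0.03  -1.    -0.001]
 [ 0.001  0.001 -1.   ]]
side handle exp [265.6811224  340.25235022] [265.68696663 345.93136599] [265.67811237 337.32740739] [([264.5, 343.4], [260, 334, 11, 18, 143])]
panhandle [204.8 236.1] [188 228  35  18 220] [-100.    -1.1] (exp -97,0)
scene handle exp [121.92774534 268.85200063] [124.61311348 272.08118311] [120.54312183 267.18697679] [([121.7, 269.6], [116, 264, 12, 12, 102])]
bung [234.9 211.2] 41 [  2.2 -14.5]
[[93, [-0.3, -48.4, -0.2], 0.0], [93, [-0.3, -48.4, -0.2], 0.0], [93, [-0.3, -48.4, -0.2], 0.0], [93, [-0.3, -48.4, -0.2], 0.0], [93, [-0.3, -48.4, -0.2], 0.0]]
[[93, [-0.3, -48.4, -0.2], 0.0], [93, [-0.3, -48.4, -0.2], 0.0], [93, [-0.3, -48.4, -0.2], 0.0]]
```

apply_moves --deltas '[[93, [-0.3, -48.4, 0], 0], [93, [-0.3, -48.4, 0], 0], [93, [-0.3, -48.4, 0], 0], [93, [-0.3, -48.4, 0], 0], [93, [-0.3, -48.4, 0], 0]]'

```text
t: 49.6
tool_pos: [0.4529, -0.1592, 0.4455]
orientation: [-3.14, 0.048, 0.003]
force: [0.2, 0.1, 0.2]
opening: 0.093
```

apply_moves --deltas '[[93, [-0.3, -48.4, 0], 0], [93, [-0.3, -48.4, 0], 0], [93, [-0.3, -48.4, 0], 0], [93, [0, 0, 0], 0], [93, [0, 0, 30], 0]]'

```text
t: 50.22
tool_pos: [0.4574, -0.0156, 0.418]
orientation: [3.14, -0.045, 0.005]
force: [0.1, 0.1, 0.0]
opening: 0.0929
```

apply_moves --deltas '[[93, [0, 0, 50], 0], [93, [0, 0, 50], 0], [93, [0, 0, 50], 0], [93, [0, 0, 40], 0], [93, [0, 0, 20], 0]]'

```text
t: 50.85
tool_pos: [0.455, -0.0164, 0.2032]
orientation: [-3.141, 0.049, 0.009]
force: [-0.3, -0.0, 0.4]
opening: 0.093
```

apply_moves --deltas '[[93, [0, 0, 0], 0], [93, [0, 0, 0], 0]]'

```text
t: 51.1
tool_pos: [0.4571, -0.0162, 0.2074]
orientation: [3.141, -0.048, 0.001]
force: [-0.5, 0.4, 1.4]
opening: 0.0932
```

Run:
```python
from h import *
s,R=st(); snap('wrist','w17'); im=np.load('pics/w17.npy'); g=im.max(2)
f=lambda w:np.round([(w-O_)@X_*1e3,(w-O_)@Y_*1e3],1)
print('tcp rack',f(np.array(s['tool_pos'])))
for r in (120,150,180,200):
    x=np.where(g[r,150:370]<50)[0]+150
    if len(x): print(r,x[0],x[-1],f(back('wrist',x.mean(),r,.034)))
```

```text
t 51.1 pos [ 0.4571 -0.0162  0.2074] F [-0.5  0.4  1.4] op 0.0932
[[ 1.    -0.031  0.   ]
 [-0.031 -1.    -0.   ]
 [ 0.     0.    -1.   ]]
tcp rack [-124.4   -1. ]
120 239 269 [-61.3   1.3]
150 240 269 [-74.6   1.2]
180 241 269 [-88.4   1. ]
200 241 269 [-97.9   1. ]
```

apply_moves --deltas '[[93, [0, -2, 15], 0], [10, [0, 0, 0], 0], [10, [0, 0, 0], 0], [10, [0, 0, 0], 0], [10, [0, 0, 0], 0]]' --grip_force 30

```text
t: 51.78
tool_pos: [0.457, -0.0136, 0.192]
orientation: [3.141, -0.047, 0.001]
force: [0.1, 0.0, -0.6]
opening: 0.0577
```

apply_moves --deltas '[[10, [0, 0, 0], 0], [10, [0, 0, 0], 0], [10, [0, 0, 0], 0], [10, [0, 0, 0], 0], [10, [0, 0, 0], 0]]'

```text
t: 52.4
tool_pos: [0.4569, -0.0136, 0.1917]
orientation: [3.141, -0.047, -0.0]
force: [0.6, 0.2, 0.1]
opening: 0.0137
```

apply_moves --deltas '[[10, [0, 0, 0], 0], [10, [0, 0, 0], 0], [10, [0, 0, 0], 0]]'

```text
t: 52.78
tool_pos: [0.4569, -0.0136, 0.1917]
orientation: [3.141, -0.047, -0.0]
force: [-0.7, -1.3, 0.9]
opening: 0.0136
```

Slide gently (≈16 mm per row) so the bungs stay settled.

apply_moves --deltas '[[10, [0, -8, 0], 0], [10, [0, -14, 0], 0], [10, [0, -17, 0], 0], [10, [0, -17, 0], 0], [10, [0, -17, 0], 0]]'

```text
t: 53.4
tool_pos: [0.459, 0.0607, 0.1917]
orientation: [3.141, -0.047, -0.0]
force: [0.0, -5.1, -0.1]
opening: 0.0139
```

apply_moves --deltas '[[10, [0, -17, 0], 0], [10, [0, -17, 0], 0], [10, [0, -17, 0], 0], [10, [0, -17, 0], 0], [10, [0, -17, 0], 0]]'

```text
t: 54.02
tool_pos: [0.4617, 0.1454, 0.1918]
orientation: [3.141, -0.047, -0.0]
force: [-0.2, -4.5, 0.2]
opening: 0.0139
```

apply_moves --deltas '[[10, [0, -17, 0], 0], [10, [0, -17, 0], 0], [10, [0, -14, 0], 0], [10, [0, -10, 0], 0], [10, [0, -5, 0], 0]]'

```text
t: 54.65
tool_pos: [0.4635, 0.2079, 0.1917]
orientation: [3.141, -0.047, -0.0]
force: [-0.7, -6.0, 3.0]
opening: 0.0137
```

apply_moves --deltas '[[10, [0, 0, 0], 0], [10, [0, 0, 0], 0]]'

```text
t: 54.9
tool_pos: [0.4635, 0.2075, 0.1918]
orientation: [-3.14, 0.047, -0.0]
force: [0.1, -0.2, 0.4]
opening: 0.0137
```

Run:
```python
from h import *
s,R=st(); snap('wrist','w18'); im=np.load('pics/w18.npy').astype(int)
f=lambda w:np.round([(w-O_)@X_*1e3,(w-O_)@Y_*1e3],1)
print('tcp rack',f(np.array(s['tool_pos'])))
g=im.max(2)
for r in (120,150,180):
    x=np.where(g[r,150:370]<50)[0]+150
    print(r,x[0],x[-1],f(back('wrist',x.mean(),r,.034)))
# green outline line (x=-56): rows per column; ends
ex=[proj('wrist',W(-56,y,0)) for y in (110,222,333)]; print('exp line',np.round(ex,1))
d=im[:,:,1]-im[:,:,2]
for c in(60,120,180,330,400,440):
    rows=[r for r in range(85,130) if d[r,c]>15]; print(c,rows[:1],rows[-1:], f(back('wrist',c,np.mean(rows),0)) if rows else '')
for r in(96,99,102): print(r,[ (c) for c in range(0,512) if d[r,c]>15][:3],[ (c) for c in range(0,512) if d[r,c]>15][-3:])
for r in range(88,116,3): print(r,'L',im[r,8:60:4].tolist()[::2],'R',im[r,450:512:6].tolist()[::2])
```

```text
t 54.9 pos [0.4635 0.2075 0.1918] F [ 0.1 -0.2  0.4] op 0.0137
[[ 1.    -0.03   0.   ]
 [-0.03  -1.     0.001]
 [ 0.    -0.001 -1.   ]]
tcp rack [-124.9  222.8]
120 245 278 [-62.1 220.7]
150 245 278 [-73.9 221.8]
180 246 277 [-86.3 221.8]
exp line [[490.3 105.6]
 [261.  105.5]
 [ 34.1 105.5]]
60 [102] [111] [-56.5 320.4]
120 [101] [111] [-56.2 291. ]
180 [102] [111] [-56.5 261.6]
330 [102] [110] [-56.2 188.3]
400 [102] [110] [-56.2 154.1]
440 [102] [110] [-56.2 134.5]
96 [26] [26]
99 [26, 27, 28] [34, 35, 36]
102 [26, 27, 28] [509, 510, 511]
88 L [[186, 191, 203], [186, 191, 203], [186, 192, 202], [186, 192, 203], [186, 191, 203], [186, 190, 203], [186, 192, 204]] R [[97, 100, 105], [101, 104, 110], [98, 101, 107], [61, 62, 66], [62, 64, 67], [62, 63, 66]]
91 L [[186, 191, 203], [187, 192, 204], [187, 192, 203], [187, 192, 203], [186, 191, 202], [186, 191, 203], [186, 191, 202]] R [[113, 116, 123], [114, 116, 124], [114, 117, 124], [114, 117, 124], [115, 118, 125], [114, 117, 124]]
94 L [[134, 138, 146], [138, 141, 150], [142, 145, 154], [147, 150, 158], [150, 153, 163], [153, 157, 1
[... 943 characters left out ...]
51], [81, 52, 32], [129, 83, 50]]
109 L [[216, 229, 226], [220, 229, 227], [221, 229, 226], [100, 133, 86], [98, 130, 83], [91, 121, 78], [92, 123, 80]] R [[55, 73, 47], [55, 73, 47], [53, 71, 44], [70, 74, 47], [80, 52, 31], [130, 84, 52]]
112 L [[219, 229, 226], [217, 229, 226], [220, 229, 226], [172, 189, 171], [168, 192, 172], [165, 188, 170], [157, 180, 169]] R [[122, 134, 141], [122, 133, 140], [125, 136, 143], [105, 92, 84], [116, 115, 114], [105, 102, 100]]
115 L [[221, 229, 226], [214, 228, 226], [219, 229, 226], [221, 229, 227], [225, 229, 226], [220, 228, 226], [217, 229, 226]] R [[122, 133, 141], [122, 133, 141], [125, 136, 143], [142, 156, 164], [144, 157, 167], [139, 154, 162]]
```

apply_moves --deltas '[[93, [0, 0, 0], 0], [93, [0, 0, 0], 0], [93, [0, 0, 0], 0], [93, [0, 0, 0], 0], [93, [0, 0, 0], 0]]'

```text
t: 55.58
tool_pos: [0.4636, 0.2073, 0.1917]
orientation: [-3.141, 0.047, -0.0]
force: [-0.8, -0.1, -0.7]
opening: 0.0592
```

apply_moves --deltas '[[93, [0, 0, -20], 0], [93, [0, 0, -40], 0], [93, [0, 0, -50], 0], [93, [0, 0, -50], 0], [93, [-30, 0, -40], 0]]'

```text
t: 56.2
tool_pos: [0.4342, 0.208, 0.3943]
orientation: [-3.14, 0.049, -0.004]
force: [0.3, -0.3, 0.6]
opening: 0.0926
```

apply_moves --deltas '[[93, [0, 0, 0], 0], [93, [0, 0, 0], 0], [93, [0, 0, 0], 0], [93, [0, 0, 0], 0]]'

```text
t: 56.7
tool_pos: [0.4336, 0.208, 0.3902]
orientation: [3.14, -0.048, -0.004]
force: [0.3, -0.4, -0.6]
opening: 0.093
```

Run:
```python
from h import *
s,R=st(); G=W(0,222.5,0)
f=lambda w:np.round([(w-G)@X_*1e3,(w-G)@Y_*1e3],1)
for n in('wrist','side','scene'):
    snap(n,n+'19'); im=np.load('pics/%s19.npy'%n); h=cv2.cvtColor(im,cv2.COLOR_BGR2HSV)
    print(n,'pan corners exp',[np.round(proj(n,W(x,222.5+y,32))).tolist() for x,y in((-50,-105),(-50,105),(50,105),(50,-105))])
    m=cv2.inRange(h,(130,80,30),(160,255,255)); k,l,ss,c=cv2.connectedComponentsWithStats(m)
    for i in range(1,k):
        q=f(back(n,*c[i],.019))
        if ss[i,4]>15 and abs(q[0])<100 and abs(q[1])<140: print(' bung',c[i].round(1),ss[i],'pan xy',q)
    m=cv2.inRange(im.max(2),0,50); k,l,ss,c=cv2.connectedComponentsWithStats(m); e=proj(n,G-.097*X_+np.array([0,0,.03]))
    for i in range(1,k):
        if 40<ss[i,4]<5000 and np.hypot(*(c[i]-e))<30: print(' handle',c[i].round(1),ss[i],f(back(n,*c[i],.03)),'exp -97,0')
    m=cv2.inRange(h,(3,110,40),(16,255,255)); k,l,ss,c=cv2.connectedComponentsWithStats(m); e=proj(n,[.447,-.402,.19])
    for i in range(1,k):
        if ss[i,4]>10 and np.hypot(*(c[i]-e))<15: print(' rod',c[i].round(1),'exp',e.round(1))
```

```text
t 56.7 pos [0.4336 0.208  0.3902] F [ 0.3 -0.4 -0.6] op 0.093
[[ 1.    -0.03  -0.002]
 [-0.03  -1.    -0.001]
 [-0.002  0.001 -1.   ]]
wrist pan corners exp [[371.0, 68.0], [148.0, 68.0], [138.0, -55.0], [381.0, -55.0]]
 bung [192.5  26.7] [ 173    1   38   52 1426] pan xy [-11.7  63.5]
 bung [277.6  21.7] [ 261    0   35   45 1329] pan xy [ -7.4 -17.1]
 bung [330.1  16. ] [ 312    0   38   36 1088] pan xy [ -2.5 -66.5]
 handle [267.9 107.7] [ 155   72  215  100 1975] [-86.1  -8.1] exp -97,0
side pan corners exp [[205.0, 198.0], [178.0, 150.0], [209.0, 140.0], [238.0, 185.0]]
 bung [196.  157.3] [189 152  15  11 128] pan xy [-10.3  66. ]
 bung [211.3 178.5] [201 169  20  22 242] pan xy [ -3.1 -34.7]
 handle [176.7 179.9] [159 167  39  22 244] [-95.8  -5. ] exp -97,0
 rod [266.  341.3] exp [265.7 340.3]
scene pan corners exp [[240.0, 176.0], [266.0, 137.0], [289.0, 146.0], [265.0, 186.0]]
 bung [269.7 149.1] [265 144  10  10  68] pan xy [-14.3  65.1]
 bung [259.5 167.8] [253 161  15  16 129] pan xy [ -8.  -32.5]
 handle [241.2 151.4] [232 146  21  11  86] [-101.3   -3.3] exp -97,0
 rod [121.6 269.6] exp [121.9 268.9]
```

```bash
python3 -c "
from h import *
print(order.close_job())"
```

```text
the job is handed in; nothing more can be done
None
```

I handed the job in at about 57 s, and the last checks agree with the goal. No verdict was given.

**What I did:**
- I slid the pan into the blue outline and tipped all three tubes upright. All three held a bung, and I pushed each one out into the pan with the rod.
- The pan was knocked or shifted about 35 mm during the job. I noticed after two bungs were out, parked the rod in the empty middle tube, slid the pan back, and then pushed out the last bung.
- I hung the rod in the ring and slid the pan to the green mark.

**Last checks:**
- **Bungs:** the wrist camera shows all three in the pan, at about (-12, 64), (-7, -17) and (-3, -67) mm in the pan's frame. In the side and scene pictures, two of them merge into one purple patch inside the pan.
- **Pan:** its handle was within about 1–2 mm of the mark's centre line in a close wrist view before release. After release, the coarser blob estimates were 3–8 mm off, probably partly because of shadow. All are within the 20 mm limit.
- **Rod:** its handle appears within about 1 pixel of where it should be when hung in the ring, and the gripper is clear of everything.

**Possible problems:**
- **Tipping forces:** my first attempts to tip the tubes jammed, with wrist forces of about 58 N along one axis (roughly 78 N in total). That is below the 120 N wrist limit. I think only the fingers were in contact, but I could not rule out the gripper's body pressing with more than 40 N.
- **Final views:** I had used up the picture allowance, so the last checks used image measurements in code, not pictures I viewed.

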